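# Screw the plug into the ink tank

## Task

Close the printing-ink tank: set the red screw plug upright into the tank's neck, wind it back (anticlockwise) until it clicks down into the start of its thread, then turn it clockwise until it is screwed fully home against its stop, and let go. Feel for the click and the stop and never force them: the tank stands loose and must not be shoved or twisted round, the thread must not be strained, and the bottles near by must stay where they are.

Things in the scene. Friction and masses are not known exactly. Their poses are not given: they have to be found in the camera images.
- neck (a point): Centre of the open mouth of the tank's neck, at the rim, 115 mm above the table; z up. The neck is 77 mm across outside (collar 82 mm) with a round bore of 63 mm. The tank is round and white with a dark blue band, 150 mm in diameter, 79 mm high at the shoulder. It is loose, 2.5 kg, held only by friction: some 15 N sideways or 1 N m of twist moves it
- ledge (a point): Point on the neck's axis, 18 mm below the rim, level with the ledge of the black thread ring inside (inner diameter 48 mm). The ledge has four gaps 17 degrees wide, one every 90 degrees: the thread starts. How they are turned differs from run to run and is not given (the tank's yaw says nothing of it). A low wall bars each gap to lugs that come clockwise; anticlockwise they fall in
- entry (a point): Point on the neck's axis level with the floor of the gaps, 9 mm below the ledge. A lug in a gap is blocked by the wall if turned on anticlockwise; clockwise (from above) it runs under the ledge down a slippery helix, 0.0044 m per rad with 0.8 mm of axial play, to a hard stop about 1.2 rad on. Now and then the lugs meet the gaps as the plug is set down: it then drops in at once
- side_grip (a point): Middle of one moulded side grip of the tank, 85 mm from its axis, 62 mm above the table; shows whether the tank has been shoved or twisted
- plug_bar (a point): Centre (half-way up) of the wing bar by which the red plug is held: 56 mm long along the point's x, 14 mm thick along its y, 34 mm high; z up along the plug's axis. The flange below is 80 mm in diameter, its top 17 mm below this point. The plug weighs 0.12 to 0.2 kg and at the start stands upright on the table, bar centre 56 mm up. Clockwise from above screws it in
- plug_flange (a point): Centre of the underside of the plug's flange, 22 mm below the centre of the bar. Its height above the rim: 14.5 mm while the lugs ride on the ledge (18 mm on top of the low walls), about 5 mm once dropped into the thread start (the click: a fall of 9 mm, by its own weight if the fingers let it slide), about 0.5 mm when fully home
- plug_foot (a point): Centre of the lower end of the plug's stem, 56 mm below the centre of the bar. The stem is 42 mm in diameter and 34 mm long; four round lugs, 5 mm thick and 61 mm across their tips, one every 90 degrees, stand out from it, their undersides 1.5 mm above this point
- ink_bottle: Bystander: dark ink bottle with a white cap, 43 mm wide, 92 mm high, loose; origin at the centre of its underside
- poster_blue: Bystander: blue squeeze bottle of paint, 48 mm wide, 115 mm high, loose; origin at the centre of its underside

How it is judged:
By the outcome, as a careful person would: the job done as asked, in the order asked, and still so for the second after the job is handed in, with the robot touching nothing.
It also fails if it takes over 64 s, if anything falls off the work surface, if the arm or the gripper's body presses on something with over 40 N, if the wrist force passes 120 N, or if a joint passes its speed limit or range.

## Robot

A 6-joint arm with a two-finger parallel gripper is mounted at the origin on a cart in front of the work surface, level with it; the furniture and walls round the work are solid. World frame = base frame: x ahead of the robot, y to its left, z up, the work surface at z = 0. Lengths are in mm, angles in rad, forces in N, time in s.
With the tool pointing down it reaches from about 275 to 825 mm from the base axis. Payload 4.9 kg.
Tool frame: the origin (TCP) lies between the finger pads; the fingertips stand ahead of it and the grasp point (between the pads) is the TCP (manip.nose_length is the z of the fingertips in the tool frame, in mm); z points along the fingers, y is the direction in which the jaws open and shut (so a half turn about z gives the same grasp; the last joint's range is limited). The gripper opens to 85 mm and grips with 20 to 120 N. Pads are 22 mm wide; open, the fingers measure 114 mm over their backs; the gripper's body (76 mm by 85 mm) begins 54 mm behind the grasp point. The pads swing forward as they close: fully open they stand 13 mm farther back than shut.
Start: joints at [1.201, 0.326, -0.193, 1.052, 0, 1.437], TCP at [128.485, 534.799, 250.281] pointing down, gripper open.
Joint ranges: [-2.65, 2.65], [-0.97, 1.79], [-1.3, 1.35], [-1.93, 2.1], [-1.47, 1.37], [-3.14, 3.14]. Speed limits (rad/s): [2.57, 2.57, 3.14, 3.14, 3.14, 3.14].

## Interface

Orientations are given as a rotation vector (axis times angle).
In Python, from workcell import manip, cams gives the robot as it stands.
- The arm moves only by the tool drive_tool, never from a script. Its argument "series" is a list of rows, each an object of numbers: "dx", "dy", "dz": the shift along the tool's x, y, z in mm; "roll": the turn about the tool's z in rad. In form: [{"dx": .., "dy": .., "dz": .., "roll": ..}, ...]. A call has 1 to 5 rows; each row is the pose to reach, as a shift and turn from the pose measured when the call began, along the tool's axes at that moment; what a row does not reach only later rows make up. A row lasts 1/10 s, in which the tool goes at most 50 mm and 8.59 degrees, less where a joint would pass 70% of its speed; a pose out of reach is approached as far as the arm can. A call with a gripper value outside its range is refused whole. "fingers" is the closure in counts, from 0 (fully open) to 255 (shut), set as the call begins (left out, the last holds). The fingers move at their own pace and stop on an object; the grip force is fixed at half the most. Time passes only in rows, so rows that repeat a pose let the fingers close. It gives the time, the measured TCP pose, the force and the opening at its end, in the units of the state.
- manip.state(): the state, without advancing time (a new reading comes with each control period).
- cams.camera(name): name is "scene" or "top" or "wrist"; returns a dict with "color" (480x640x3 uint8, red, green, blue), "fx", "fy", "cx", "cy" (pixels), "D" ([k1, k2, p1, p2, k3] as OpenCV has them; the pictures are not rectified), "R" (3x3) and "t" (3): a world point X has camera coordinates R X + t; the wrist camera has in their place "tool_from_camera" (4x4, takes a point from camera to tool coordinates, whose origin is the TCP and whose axes are the flange's). Camera axes: x right, y down, z forward; pixel columns grow to the right and rows downward; lengths in mm; the calibration is good to about 2 mm. A picture is of the moment at which its call begins: read the wrist's pose just before it. There is no depth.
- manip.sign_off(): hands the job in, once; it reports no verdict.
Trained networks look in the newest picture that a camera, given by its name, has taken for a name from the list of things; names that differ only in an ending like _2 or _b are one class to them, and where a whole thing is asked for, a point or a joint stands for the part that bears it (a point fixed in the world has none). Each returns a list of dicts, best first, with "score" (0 to 1); they miss things now and then, are a little off and sometimes report something else, mostly with a low value. They report only what shows in the picture. A call takes as long as a camera call.
- cams.trace(camera, label): "region" (480x640 bool, what is visible of it) and "box" ([left, top, width, height] in pixels, round what is visible of it).
The state is a dict: "time_s": time; "joints": joint angles; "dq": joint speeds; "joint_efforts": joint torques, N m; "position": TCP position; "orientation": TCP orientation; "contact_force": force on the tool from outside, world axes, zero at the start; "wrist_torque": the same for the moment, N m; "width": finger opening in mm.
Only numpy, scipy, OpenCV 4.12 (cv2) and the standard library are available. Lean on these libraries where they do the work, as an engineer would, in place of code of your own. Each camera call takes 0.05 s, during which the arm holds its last target.

## Working session

There is one attempt and no reset: what is moved stays moved. The work goes in short steps, Python scripts to look and compute and a tool call to move; the robot and the scene stay as the last step left them, time stands still between calls to the robot, and variables do not carry over. Pictures are saved under pics/ and viewed, and the job is handed in when it is done.

Besides the shell and the picture viewer there is one more tool, called after "Request:" as name(argument=value, ...) on one line, values as JSON. drive_tool: Moves the arm, as the interface text tells. Its arguments: {"type":"object","properties":{"series":{"type":"array","items":{"type":"object","properties":{"dx":{"type":"number"},"dy":{"type":"number"},"dz":{"type":"number"},"roll":{"type":"number"}}}},"fingers":{"type":"number"}},"required":["series"]}

```bash
ls; mkdir -p pics; cat > h.py <<'E'
import numpy as np,cv2
from workcell import manip,cams
def cam(n):
    c=cams.camera(n);c['K']=np.array([[c['fx'],0,c['cx']],[0,c['fy'],c['cy']],[0,0,1.]]);c['D']=np.array(c['D'],float);return c
def save(c,f,crop=None,s=1):
    im=c['color'][:,:,::-1]
    if crop: x,y,w,h=crop; im=im[y:y+h,x:x+w]
    im=cv2.resize(np.ascontiguousarray(im),None,fx=s,fy=s);cv2.imwrite(f,im)
def RT(c,st=None):
    if 'R' in c: return np.array(c['R']),np.array(c['t']).reshape(3)
    Rt=cv2.Rodrigues(np.array(st['orientation'],float))[0];p=np.array(st['position'])
    T=np.array(c['tool_from_camera']);Rw=Rt@T[:3,:3];tw=Rt@T[:3,3]+p
    return Rw.T,-Rw.T@tw
def ray(c,uv,z,st=None):
    R,t=RT(c,st);n=cv2.undistortPoints(np.array([[uv]],float),c['K'],c['D'])[0,0]
    o=-R.T@t;d=R.T@np.array([n[0],n[1],1]);return o+d*(z-o[2])/d[2]
def proj(c,P,st=None):
    R,t=RT(c,st);return cv2.projectPoints(np.array(P,float).reshape(-1,3),cv2.Rodrigues(R)[0],t,c['K'],c['D'])[0][:,0]
E
python3 - <<'E'
from h import *
print(manip.state(), manip.nose_length)
for n in ['scene','top','wrist']:
    c=cam(n);save(c,f'pics/{n}0.png');print(n,RT(c,manip.state()))
    for l in ['neck','plug_bar','plug_flange','ink_bottle','poster_blue','side_grip']:
        print(l,[(r['box'],round(r['score'],2)) for r in cams.trace(n,l)][:3])
E
```

```text
pics
{'time_s': 0.0, 'joints': array([ 1.20075028e+00,  3.26946632e-01, -1.93615582e-01,  1.05202651e+00,
        6.60520062e-06,  1.43658363e+00]), 'dq': array([ 9.49601655e-05, -7.44606569e-04, -2.06531356e-03,  1.23334413e-04,
       -4.19812407e-05, -8.50088463e-05]), 'joint_efforts': array([ 5.23989384e-04, -4.43395579e+01,  2.62441546e+01,  1.55094283e-02,
       -1.57665713e-04, -5.47836848e-06]), 'position': array([128.29277719, 534.23513875, 249.48830246]), 'orientation': array([-3.69534814e-01, -3.11932549e+00,  2.72349550e-03]), 'contact_force': array([ 0.2757664 , -0.37344529,  0.15470272]), 'wrist_torque': array([-0.07692407, -0.03796274,  0.03506433]), 'width': 85.56651141058336} 19.0
scene (array([[ 0.7441564 , -0.66787303, -0.0132988 ],
       [-0.52039258, -0.56711884, -0.63841035],
       [ 0.41883506,  0.48199775, -0.76958129]]), array([-427.69802347,  398.5490811 ,  880.5450166 ]))
neck [([217.0, 224.2, 74.3, 72.8], 0.55)]
plug_bar [([342.6, 313.3, 40.8, 38.2], 0.8), ([218.0, 223.5, 72.1, 73.9], 0.39)]
plug_flange [([343.9, 314.8, 38.4, 37.8], 0.58)]
ink_bottle [(
[... 270 characters left out ...]
     [ 0.17250318, -0.01094865, -0.98494811]]), array([ 14.03061881, 611.44826598, 850.47380178]))
neck [([205.1, 247.8, 104.9, 94.7], 0.91)]
plug_bar [([395.4, 244.9, 43.1, 48.2], 0.61)]
plug_flange [([397.0, 250.0, 46.7, 44.0], 0.81)]
ink_bottle [([297.4, 149.9, 23.4, 38.5], 0.75)]
poster_blue [([413.5, 144.0, 32.8, 38.4], 0.9)]
side_grip [([202.6, 247.6, 106.3, 96.4], 0.91)]
wrist (array([[ 2.33925022e-01,  9.72254614e-01,  2.23883336e-04],
       [ 9.32369793e-01, -2.24393978e-01,  2.83432376e-01],
       [ 2.75618673e-01, -6.60931828e-02, -9.58992199e-01]]), array([-550.11703941,  -36.96641524,  377.82255847]))
neck []
plug_bar []
plug_flange []
ink_bottle []
poster_blue []
side_grip []
```

View pics/scene0.png

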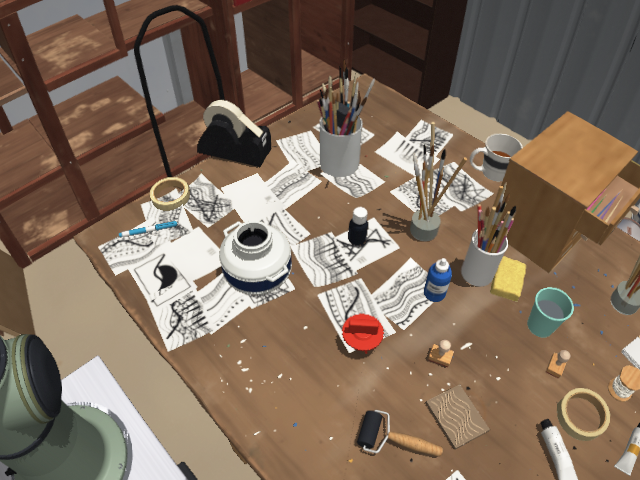

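View pics/top0.png

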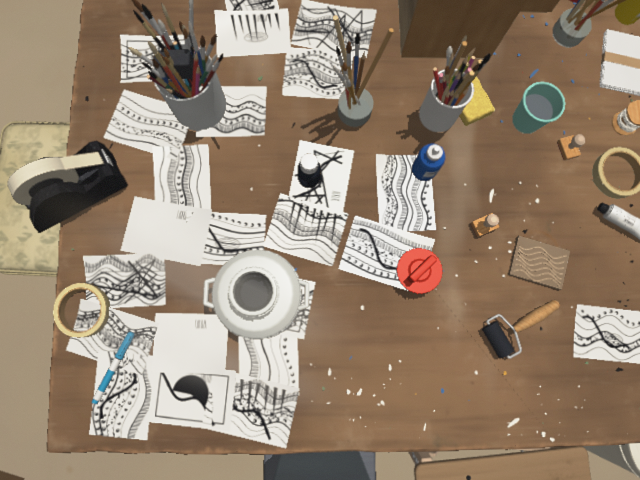

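```bash
python3 - <<'E'
import cv2
im=cv2.imread('pics/top0.png')
cv2.imwrite('pics/top0c.png',cv2.resize(im[235:355,190:460],None,fx=2.9,fy=2.9,interpolation=cv2.INTER_CUBIC))
E
```

```text
(no output)
```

View pics/top0c.png

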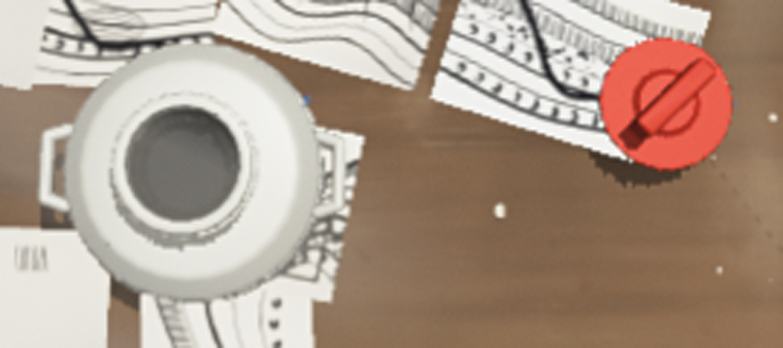

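```bash
python3 - <<'E'
from h import *
for n in ['top','scene']:
    c=cam(n)
    h=cv2.cvtColor(c['color'],cv2.COLOR_RGB2HSV)
    m=(((h[:,:,0]<8)|(h[:,:,0]>172))&(h[:,:,1]>140)&(h[:,:,2]>90)).astype(np.uint8)
    k,l,s,ce=cv2.connectedComponentsWithStats(m);
    u0=proj(c,[0,0,0])
    i=1+np.argmax(s[1:,4]);print(n,s[i],ce[i])
    cs=max(cv2.findContours((l==i).astype(np.uint8),0,1)[0],key=cv2.contourArea)
    e=cv2.fitEllipse(cv2.convexHull(cs) if n=='top' else cs);print(e,ray(c,e[0],39))
    if n=='top':
        a=ray(c,(190+(640-0)/2.9,235+130/2.9),73);b=ray(c,(190+705/2.9,235+70/2.9),73)
        print('bar',a,b,np.arctan2(*(b-a)[1::-1]),(a+b)/2)
        print('neck',ray(c,(253.1,290.9),115), ray(c,(297.4+12,168),46),ray(c,(429,163),58))
        # handles z62
        print('grips',ray(c,(190+45/2.9,235+167/2.9),62),ray(c,(190+335/2.9,235+172/2.9),62))
for l in ['neck']:
    pass
E
```

```text
top [ 396  248   47   46 1605] [419.54579439 270.45669782]
((419.2611083984375, 270.5910949707031), (45.05807876586914, 45.95486831665039), 124.80572509765625) [ 562.52414119 -168.6252286    39.        ]
bar [ 543.12123922 -146.50733262   73.        ] [ 577.67370775 -185.98296211   73.        ] -0.8518043292504767 [ 560.39747348 -166.24514737   73.        ]
neck [523.85547553 111.8089607  115.        ] [747.88453193  21.49553221  46.        ] [ 752.06804486 -190.91316393   58.        ]
grips [525.99338127 198.05288241  62.        ] [521.69642053  29.69762871  62.        ]
scene [ 342  314   42   40 1203] [362.52036575 332.12884456]
((362.5456237792969, 332.24993896484375), (36.19312286376953, 40.738494873046875), 106.26908111572266) [ 562.99556968 -172.78127857   39.        ]
```

Request:
drive_tool(series=[{"dx": -35,"dy": -35},{"dx": -70,"dy": -70},{"dx": -105,"dy": -105},{"dx": -140,"dy": -140},{"dx": -175,"dy": -175}])

```text
schema error: expected keys dx, dy, dz, roll
```

Request:
drive_tool(series=[{"dx": -35,"dy": -35},{"dx": -70,"dy": -70},{"dx": -105,"dy": -105},{"dx": -140,"dy": -140},{"dx": -175,"dy": -175}])

```text
schema error: expected keys dx, dy, dz, roll
```

```bash
python3 - <<'E'
from h import *
st=manip.state();c=cam('wrist');save(c,'pics/w1.png');print(st['position'],st['joints'],c['tool_from_camera'],c['fx'])
E
```

```text
[128.4965972  534.81036167 250.29844954] [ 1.20078374e+00  3.26168489e-01 -1.92598848e-01  1.05197240e+00
  5.78726137e-06  1.43657931e+00] [[-2.90372229e-04 -9.58985587e-01 -2.83454687e-01  7.14614968e+01]
 [ 9.99999936e-01 -3.37260574e-04  1.16617649e-04  4.67705174e-02]
 [-2.07432735e-04 -2.83454635e-01  9.58985624e-01 -1.22631754e+02]
 [ 0.00000000e+00  0.00000000e+00  0.00000000e+00  1.00000000e+00]] 416.94979912789097
```

View pics/w1.png

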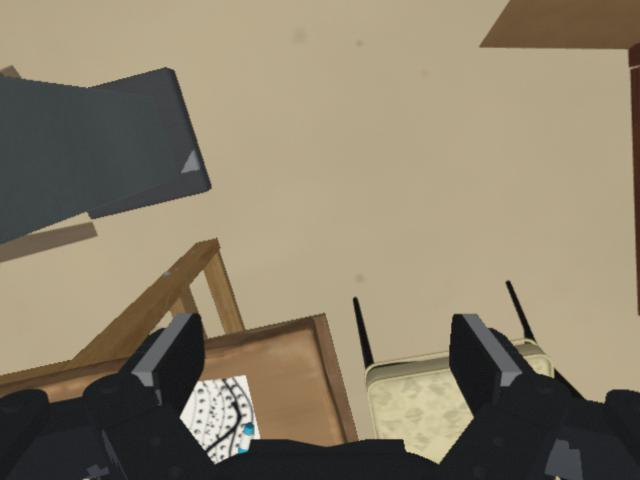

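Request:
drive_tool(series=[{"dx": -35,"dy": -35,"dz": 0,"roll": 0},{"dx": -70,"dy": -70,"dz": 0,"roll": 0},{"dx": -105,"dy": -105,"dz": 0,"roll": 0},{"dx": -140,"dy": -140,"dz": 0,"roll": 0},{"dx": -175,"dy": -175,"dz": 0,"roll": 0}])

```text
time_s: 1.7
position: [258.4, 322.2, 250.5]
orientation: [0.368, 3.119, 0.001]
contact_force: [1.1, 0.2, -0.2]
width: 85.5
```

Request:
drive_tool(series=[{"dx": -35,"dy": -35,"dz": 0,"roll": 0},{"dx": -70,"dy": -70,"dz": 0,"roll": 0},{"dx": -105,"dy": -105,"dz": 0,"roll": 0},{"dx": -140,"dy": -140,"dz": 0,"roll": 0},{"dx": -175,"dy": -175,"dz": 0,"roll": 0}])

```text
time_s: 2.2
position: [388.6, 109.4, 250.9]
orientation: [0.368, 3.118, 0.002]
contact_force: [1.5, 0.6, 0.3]
width: 85.8
```

```bash
python3 - <<'E'
from h import *
st=manip.state();c=cam('wrist');save(c,'pics/w1.png');print(st['position'],st['joints'],st['orientation'])
E
```

```text
[388.6378795  109.35427465 250.88490196] [ 9.05319892e-02  5.07185287e-02 -5.36925540e-01  9.81088950e-01
  5.98476480e-04  3.25671923e-01] [3.68283306e-01 3.11802266e+00 1.58845211e-03]
```

View pics/w1.png

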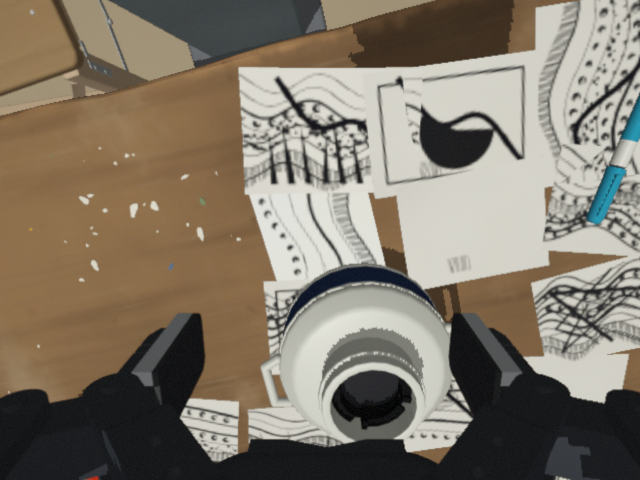

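```bash
python3 - <<'E'
from h import *
im=cv2.imread('pics/w1.png')[340:450,300:450]
im=np.clip(im.astype(float)*1.6,0,255).astype(np.uint8)
cv2.imwrite('pics/w1c.png',cv2.resize(im,None,fx=5,fy=5,interpolation=cv2.INTER_CUBIC))
E
```

```text
(no output)
```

View pics/w1c.png

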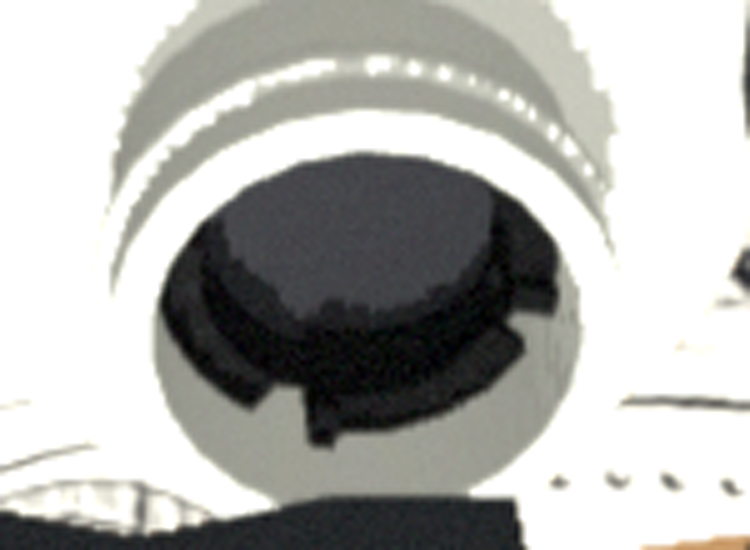

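```bash
python3 - <<'E'
from h import *
st=manip.state();c=cam('wrist')
f=lambda p:(300+(p[0]+.5)/5-.5,340+(p[1]+.5)/5-.5)
from scipy.optimize import least_squares
P=np.array([ray(c,f(p),115,st)[:2] for p in [(155,330),(583,330),(370,152),(225,200),(510,195),(175,410),(563,420),(240,480)]])
r=least_squares(lambda q:np.hypot(*(P-q[:2]).T)-q[2],[524,112,31.5]);print(r.x,r.fun)
C=r.x[:2]
for p in [(255,408),(272,385),(310,447),(305,390),(553,312),(512,305),(523,345),(505,322)]:
    q=ray(c,f(p),97,st)[:2]-C; print(p,np.hypot(*q),np.degrees(np.arctan2(q[1],q[0])))
c2=cam('top')
print(proj(c2,[*C,115]))
E
```

```text
[529.50820287 104.8057217   31.53393458] [ 0.10684465 -0.43931714  0.02897544  0.45722609 -0.39131709 -0.31379055
  0.7604675  -0.2090889 ]
(255, 408) 31.338973096151715 -43.691574565358465
(272, 385) 26.255981923961322 -43.446937699444554
(310, 447) 35.27542448937066 -24.81080427767144
(305, 390) 24.99647285851169 -31.867287640971995
(553, 312) 32.023505440961095 59.46318421419453
(512, 305) 25.47790745514645 58.04927495125357
(523, 345) 30.433691010367085 45.95593148032869
(505, 322) 25.765348179836902 50.76105271949688
[[257.5537498  287.29178062]]
```

```bash
python3 - <<'E'
from h import *
s2=manip.state();print(s2['position'])
c=cam('wrist');save(c,'pics/w2.png')
im=cv2.imread('pics/w2.png')[340:450,300:450]
im=np.clip(im.astype(float)*1.6,0,255).astype(np.uint8)
cv2.imwrite('pics/w2c.png',cv2.resize(im,None,fx=5,fy=5,interpolation=cv2.INTER_CUBIC))
st=dict(position=[388.6378795,109.35427465,250.88490196],orientation=[3.68283306e-01,3.11802266,1.58845211e-03])
f=lambda p:(300+(p[0]+.5)/5-.5,340+(p[1]+.5)/5-.5)
from scipy.optimize import least_squares
P=np.array([ray(c,f(p),115,st)[:2] for p in [(155,330),(583,330),(370,152),(225,200),(510,195),(175,410),(563,420),(240,480)]])
r=least_squares(lambda q:np.hypot(*(P-q[:2]).T)-q[2],[524,112,31.5]);print(r.x,r.fun)
C=r.x[:2]
for p in [(255,408),(272,385),(310,447),(305,390),(553,312),(512,305),(523,345),(505,322)]:
    q=ray(c,f(p),97,st)[:2]-C; print(p,np.hypot(*q),np.degrees(np.arctan2(q[1],q[0])))
E
```

```text
[389.35344855 108.78987405 250.62083986]
[523.90490768 112.78264611  31.41226271] [ 0.17606851 -0.39680753 -0.02398063  0.50589843 -0.44697793 -0.31439658
  0.80110509 -0.30090937]
(255, 408) 31.03863980537353 -43.32637840788221
(272, 385) 25.993841346450722 -43.07271226517021
(310, 447) 34.950872958922155 -24.31719605948291
(305, 390) 24.743922707811787 -31.398560764856125
(553, 312) 32.020994374910494 59.99506111845889
(512, 305) 25.479773050699897 58.62510341175871
(523, 345) 30.40037427232289 46.57138708317418
(505, 322) 25.75191042321478 51.37885245827556
```

View pics/w2c.png

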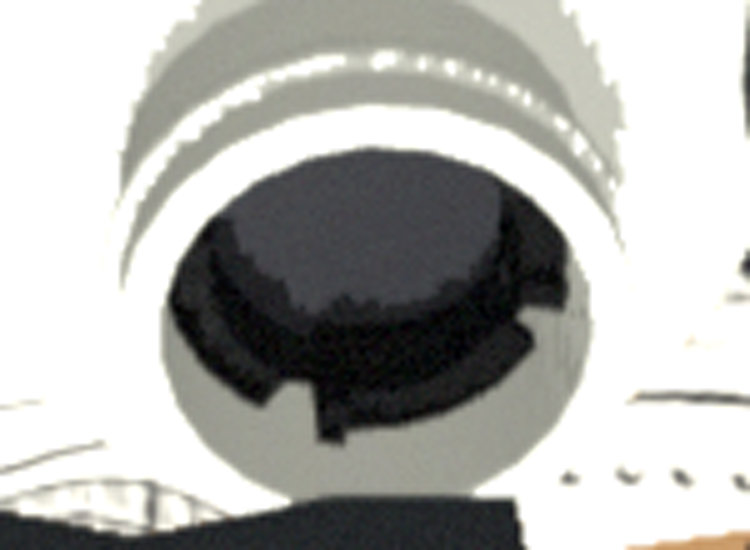

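Request:
drive_tool(series=[{"dx": -34,"dy": -34,"dz": 0,"roll": 0},{"dx": -68,"dy": -68,"dz": 0,"roll": 0},{"dx": -102,"dy": -102,"dz": 0,"roll": 0},{"dx": -136,"dy": -136,"dz": 0,"roll": 0},{"dx": -170,"dy": -168,"dz": 0,"roll": 0}])

```text
time_s: 2.9
position: [514.3, -92.8, 250.4]
orientation: [0.369, 3.12, 0.002]
contact_force: [0.8, 0.4, 0.2]
width: 85.4
```

Request:
drive_tool(series=[{"dx": -34,"dy": -34,"dz": 0,"roll": 0.12},{"dx": -63,"dy": -61,"dz": 0,"roll": 0.24},{"dx": -63,"dy": -61,"dz": 0,"roll": 0.36},{"dx": -63,"dy": -61,"dz": 0,"roll": 0.48},{"dx": -63,"dy": -61,"dz": 0,"roll": 0.61}])

```text
time_s: 3.4
position: [561.6, -164.6, 249.9]
orientation: [-1.292, -2.862, -0.003]
contact_force: [0.1, 0.0, 0.4]
width: 85.3
```

```bash
python3 - <<'E'
from h import *
cam('top')
st=manip.state();c=cam('wrist');save(c,'pics/w3.png');print(st['position'],st['joints'],st['orientation'],st['dq'])
h=cv2.cvtColor(c['color'],cv2.COLOR_RGB2HSV)
m=(((h[:,:,0]<8)|(h[:,:,0]>172))&(h[:,:,1]>140)&(h[:,:,2]>60)).astype(np.uint8)
k,l,s,ce=cv2.connectedComponentsWithStats(m)
i=1+np.argmax(s[1:,4]);print(s[i])
R=cv2.Rodrigues(np.array(st['orientation']))[0];print(R)
E
```

```text
[ 561.51380378 -164.46358598  249.97153618] [-0.41189486  0.39245517 -0.0958446   1.08386455  0.00172719  0.43932983] [-1.29652297e+00 -2.86004964e+00 -2.68213998e-03] [-0.00059605 -0.00671472 -0.00200344 -0.00106995 -0.00128512 -0.26192442]
[ 275  169   99   97 7215]
[[-6.59061124e-01  7.52089169e-01 -5.62100849e-04]
 [ 7.52086792e-01  6.59060634e-01  2.13040012e-03]
 [ 1.97270940e-03  9.81315274e-04 -9.99997573e-01]]
```

View pics/w3.png

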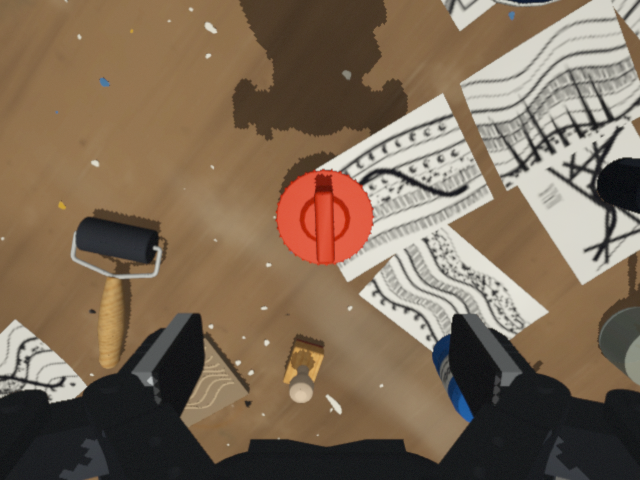

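```bash
python3 - <<'E'
from h import *
st=manip.state();c=cam('wrist');print(st['position'],st['orientation'],st['dq'][5])
save(c,'pics/w4c.png',(260,155,130,120),5)
h=cv2.cvtColor(c['color'],cv2.COLOR_RGB2HSV)
m=(((h[:,:,0]<8)|(h[:,:,0]>172))&(h[:,:,1]>140)&(h[:,:,2]>60)).astype(np.uint8)
k,l,s,ce=cv2.connectedComponentsWithStats(m)
i=1+np.argmax(s[1:,4])
cs=max(cv2.findContours((l==i).astype(np.uint8),0,1)[0],key=cv2.contourArea)
e=cv2.fitEllipse(cv2.convexHull(cs));p=ray(c,e[0],39,st);print(e,p)
R=cv2.Rodrigues(np.array(st['orientation']))[0]
print('tool',R.T@(p-st['position']))
xa=np.array([np.cos(0),0,0])
# predicted bar outline at given yaw
b=R[:,0].copy();b[2]=0;b/=np.linalg.norm(b);n=np.array([-b[1],b[0],0])
for z in (39,73): print(z,proj(c,[[*(p+28*sx*b+7*sy*n)[:2],z] for sx in(-1,1) for sy in(-1,1)],st).round(1).tolist())
E
```

```text
[ 561.50498275 -164.5049255   250.10170438] [-1.28396300e+00 -2.86601691e+00 -2.64345728e-03] -0.09503955604442851
((324.122802734375, 216.2157745361328), (96.3946533203125, 97.42868041992188), 87.72467803955078) [ 563.14857749 -168.11753894   39.        ]
tool [ -4.14940418  -1.40678516 211.0935465 ]
39 [[332.5, 248.9], [315.8, 248.9], [332.8, 182.0], [315.3, 182.0]]
73 [[333.2, 262.1], [314.8, 262.1], [333.6, 188.7], [314.2, 188.7]]
```

View pics/w4c.png

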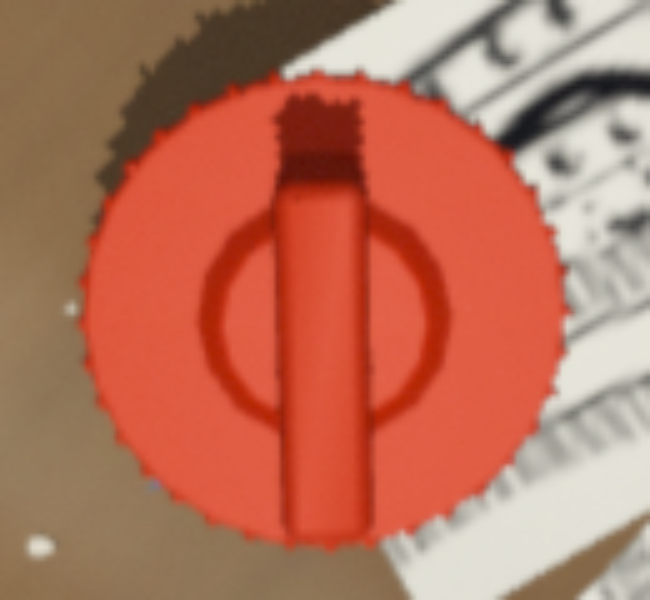

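Request:
drive_tool(series=[{"dx": -4,"dy": -1.5,"dz": 45,"roll": -0.02},{"dx": -4,"dy": -1.5,"dz": 90,"roll": -0.02},{"dx": -4,"dy": -1.5,"dz": 135,"roll": -0.02},{"dx": -4,"dy": -1.5,"dz": 170,"roll": -0.02},{"dx": -4,"dy": -1.5,"dz": 188,"roll": -0.02}])

```text
time_s: 4.05
position: [561.0, -166.1, 58.9]
orientation: [-1.244, -2.879, -0.003]
contact_force: [0.1, -0.0, 0.3]
width: 85.4
```

Request:
drive_tool(series=[{"dx": 0,"dy": 0,"dz": 0,"roll": 0},{"dx": 0,"dy": 0,"dz": 0,"roll": 0}])

```text
time_s: 4.25
position: [560.7, -164.9, 58.8]
orientation: [-1.239, -2.879, -0.003]
contact_force: [1.3, 0.7, 1.1]
width: 85.3
```

```bash
python3 - <<'E'
from h import *
st=manip.state();c=cam('wrist');save(c,'pics/w5.png');print(st['position'],st['contact_force'],st['width'],st['joints'])
E
```

```text
[ 560.68197419 -164.881771     58.75905185] [1.32995213 0.65317652 1.12753772] 85.26858611918257 [-0.41319843  0.58216931 -0.32542847  0.67061357  0.00186604  0.39944653]
```

View pics/w5.png

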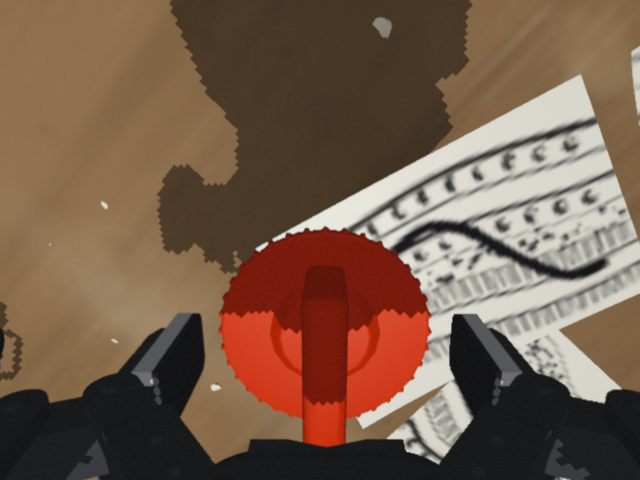

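```bash
cat >> h.py <<'E'
def redflange(c,st,z):
    h=cv2.cvtColor(c['color'],cv2.COLOR_RGB2HSV)
    m=(((h[:,:,0]<8)|(h[:,:,0]>172))&(h[:,:,1]>140)&(h[:,:,2]>40)).astype(np.uint8)
    k,l,s,ce=cv2.connectedComponentsWithStats(m)
    i=1+np.argmax(s[1:,4])
    cs=max(cv2.findContours((l==i).astype(np.uint8),0,1)[0],key=cv2.contourArea)[:,0]
    return cs
def yaw(st):
    R=cv2.Rodrigues(np.array(st['orientation']))[0];return R,np.arctan2(R[1,1],R[0,1])
E
python3 - <<'E'
from h import *
from scipy.optimize import least_squares
st=manip.state();c=cam('wrist');R,y=yaw(st);print(st['position'],y)
cs=redflange(c,st,39);cs=cs[(cs[:,1]<395)]
P=np.array([ray(c,p,39,st)[:2] for p in cs.astype(float)])
r=least_squares(lambda q:np.hypot(*(P-q[:2]).T)-q[2],[563,-167,40],loss='soft_l1');print(r.x,abs(r.fun).mean())
p=np.array([*r.x[:2],39]);print(R.T@(p-st['position']))
a=ray(c,(324,270),73,st);b=ray(c,(324.5,405),73,st);print((R.T@(b-a)),R.T@(a-st['position']))
E
```

```text
[ 561.59559503 -165.5504838    59.7509344 ] 0.7573930872940942
[ 563.87073299 -168.92620292   39.50328804] 0.3759081593371848
[-4.12668591 -0.6591891  20.72942218]
[-44.16797791   0.07236758  -0.23577335] [ 31.34214202  -0.27742437 -13.08187277]
```

Request:
drive_tool(series=[{"dx": -3.5,"dy": -0.6,"dz": -2,"roll": 0},{"dx": -3.5,"dy": -0.6,"dz": -2,"roll": 0}])

```text
time_s: 4.55
position: [565.9, -169.9, 64.3]
orientation: [1.243, 2.885, 0.002]
contact_force: [-0.3, -0.0, -0.5]
width: 85.4
```

Request:
drive_tool(series=[{"dx": 0,"dy": 0,"dz": 0,"roll": 0},{"dx": 0,"dy": 0,"dz": 0,"roll": 0},{"dx": 0,"dy": 0,"dz": 0,"roll": 0},{"dx": 0,"dy": 0,"dz": 0,"roll": 0},{"dx": 0,"dy": 0,"dz": 0,"roll": 0}], fingers=150)

```text
time_s: 5.05
position: [565.7, -169.8, 64.1]
orientation: [1.243, 2.885, 0.003]
contact_force: [-0.7, 0.1, -0.3]
width: 35.0
```

```bash
python3 - <<'E'
from h import *
st=manip.state();c=cam('wrist');save(c,'pics/w6.png');R,y=yaw(st);print(st['position'],y,st['contact_force'],st['width'])
E
```

```text
[ 565.74095949 -169.79582068   64.14247733] 0.7571133332296682 [-0.71813309  0.07847054 -0.28355894] 35.019290881193974
```

View pics/w6.png

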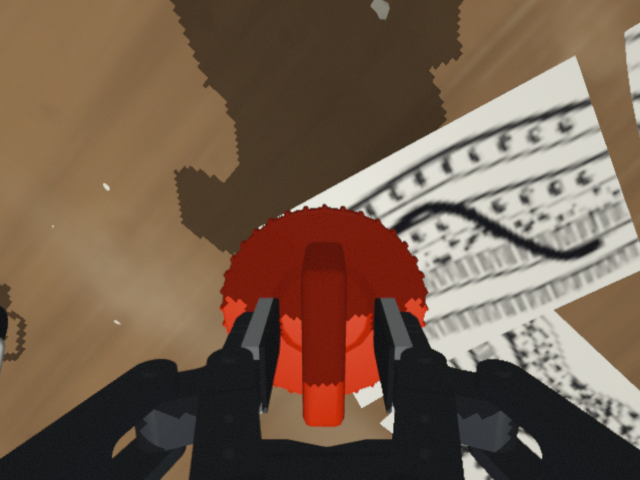

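Request:
drive_tool(series=[{"dx": 2.5,"dy": 0,"dz": 2,"roll": 0},{"dx": 2.5,"dy": 0,"dz": 2,"roll": 0}])

```text
time_s: 5.3
position: [563.4, -167.6, 61.7]
orientation: [-1.242, -2.884, -0.003]
contact_force: [-0.4, 0.3, 0.3]
width: 35.2
```

Request:
drive_tool(series=[{"dx": 0,"dy": 0,"dz": 0,"roll": 0}])

```text
time_s: 5.4
position: [563.3, -167.4, 61.5]
orientation: [-1.242, -2.884, -0.003]
contact_force: [0.8, -0.3, -0.2]
width: 35.3
```

```bash
python3 - <<'E'
from h import *
from scipy.optimize import least_squares
st=manip.state();c=cam('wrist');R,y=yaw(st);print(st['position'],y)
st2=manip.state();print(st2['position'])
cs=redflange(c,st,39);cs=cs[(cs[:,1]<290)&(cs[:,1]>225)]
P=np.array([ray(c,p,39,st)[:2] for p in cs.astype(float)])
r=least_squares(lambda q:np.hypot(*(P-q[:2]).T)-40,[563,-167],loss='soft_l1');print(r.x,abs(r.fun).mean())
p=np.array([*r.x[:2],39]);print(R.T@(p-st['position']))
E
```

```text
[ 563.2678786  -167.44937121   61.54354178] 0.7573104774164052
[ 563.19488206 -167.41288376   61.47721928]
[ 564.39318792 -169.47446274] 0.4532367070734745
[-2.2866477  -0.59749399 22.53869641]
```

Request:
drive_tool(series=[{"dx": -1.5,"dy": -0.5,"dz": 0,"roll": 0},{"dx": -1.5,"dy": -0.5,"dz": 0,"roll": 0},{"dx": -1.5,"dy": -0.5,"dz": 0,"roll": 0},{"dx": -1.5,"dy": -0.5,"dz": 0,"roll": 0}], fingers=255)

```text
time_s: 5.85
position: [564.1, -169.1, 61.6]
orientation: [-1.243, -2.884, -0.002]
contact_force: [-0.4, -1.5, 0.6]
width: 13.2
```

Request:
drive_tool(series=[{"dx": 0,"dy": 0,"dz": -40,"roll": 0},{"dx": 0,"dy": 0,"dz": -80,"roll": 0},{"dx": 0,"dy": 0,"dz": -120,"roll": 0},{"dx": 0,"dy": 0,"dz": -150,"roll": 0},{"dx": 0,"dy": 0,"dz": -150,"roll": 0}])

```text
time_s: 6.35
position: [566.6, -170.3, 216.3]
orientation: [1.24, 2.879, 0.002]
contact_force: [1.3, -0.4, -0.9]
width: 12.9
```

```bash
python3 - <<'E'
from h import *
st=manip.state();c=cam('wrist');save(c,'pics/w7.png');R,y=yaw(st);print(st['position'],y,st['contact_force'],st['width'],st['joints'])
print(R)
E
```

```text
[ 566.56417188 -170.30582358  216.34604166] 0.7573534216984873 [ 1.33677258 -0.37928329 -0.88562012] 12.8559460067775 [-0.41753702  0.42078397 -0.14098786  1.0019135   0.00166085  0.39592444]
[[-0.68697027  0.72665012  0.00717353]
 [ 0.72666141  0.68699442 -0.00136539]
 [-0.00592033  0.00427474 -0.99997334]]
```

View pics/w7.png

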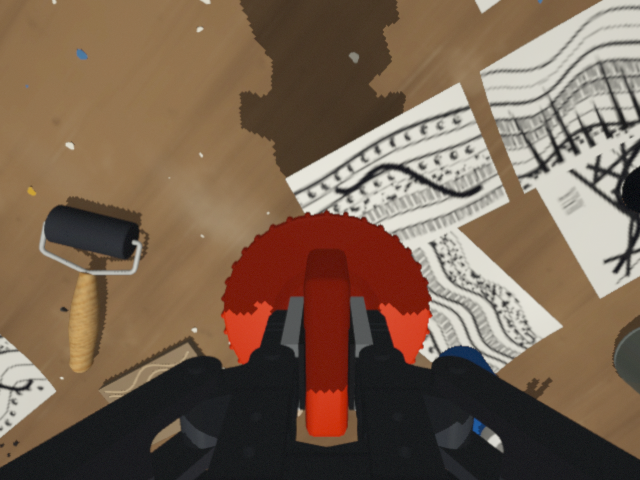

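Request:
drive_tool(series=[{"dx": 39,"dy": 27,"dz": 0,"roll": 0},{"dx": 78,"dy": 54,"dz": 0,"roll": 0},{"dx": 117,"dy": 81,"dz": 0,"roll": 0},{"dx": 156,"dy": 108,"dz": 0,"roll": 0},{"dx": 195,"dy": 135,"dz": 0,"roll": 0}])

```text
time_s: 6.9
position: [527.6, 66.4, 211.5]
orientation: [1.244, 2.885, 0.001]
contact_force: [1.2, 0.3, -1.4]
width: 13.2
```

Request:
drive_tool(series=[{"dx": 25,"dy": 18,"dz": 0,"roll": 0},{"dx": 38,"dy": 27,"dz": 0,"roll": 0},{"dx": 38,"dy": 27,"dz": 0,"roll": 0},{"dx": 38,"dy": 27,"dz": 0,"roll": 0}])

```text
time_s: 7.3
position: [520.8, 111.9, 210.6]
orientation: [-1.243, -2.884, 0.002]
contact_force: [0.5, -0.3, -1.4]
width: 13.3
```

```bash
cat > look.py <<'E'
from h import *
import sys
from scipy.optimize import least_squares
cam('scene')
st=manip.state();c=cam('wrist');R,y=yaw(st);print(st['position'],y,st['contact_force'],st['width'],st['wrist_torque'])
save(c,sys.argv[1])
cs=redflange(c,st,39);cs=cs[(cs[:,1]<330)].astype(float)
def f(q): # flange centre in tool frame
    z=st['position'][2]-q[2]
    P=np.array([ray(c,p,z,st) for p in cs[::4]])
    T=(P-st['position'])@R
    return np.hypot(T[:,0]-q[0],T[:,1]-q[1])-40
for z in (20,22.5,25):
    r=least_squares(lambda q:f([*q,z]),[-2,0],loss='soft_l1');print('tool',z,r.x,abs(r.fun).mean(),'world',(R@np.array([*r.x,z])+st['position']))
E
python3 look.py pics/w8.png
python3 - <<'E'
from h import *
c=cam('top');save(c,'pics/t8.png',(180,180,170,150),4)
E
```

```text
[521.06908237 111.46324836 210.83426598] 0.755721080302099 [ 0.40074358  0.59045282 -0.99043924] 13.088980210621036 [-0.05036379 -0.03123284 -0.00774601]
tool 20 [-0.20929911  0.30311829] 9.039287779176375 world [521.41867609 111.5096818  190.83398311]
tool 22.5 [-0.45622644  0.29012775] 8.870362933588943 world [521.57674936 111.31992385 188.33395378]
tool 25 [-0.73558067  0.27871539] 8.73626861597141 world [521.75821    111.10764869 185.83391772]
```

View pics/w8.png

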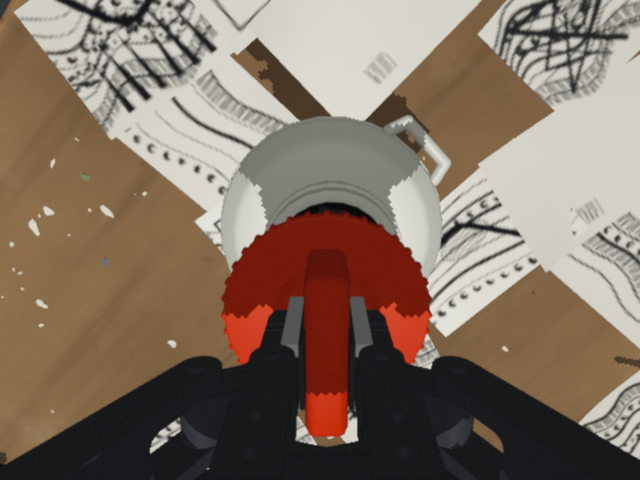

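View pics/t8.png

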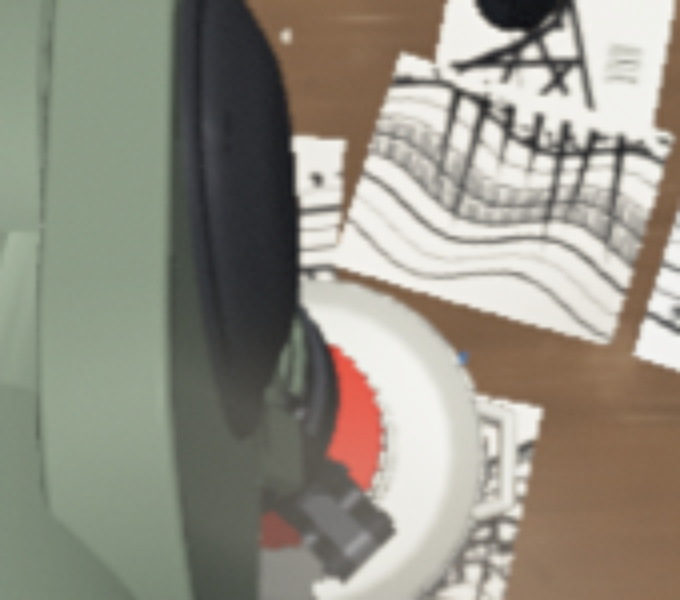

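```bash
sed -i 's/^cs=redflange.*/cs=redflange(c,st,39);cs=cv2.convexHull(cs)[:,0];cs=cs[(cs[:,1]<int(sys.argv[2]))].astype(float)/; s/cs\[::4\]/cs/' look.py
python3 look.py pics/w9.png 310
python3 - <<'E'
from h import *
from scipy.optimize import least_squares
st=manip.state()
c=cam('wrist');h=cv2.cvtColor(c['color'],cv2.COLOR_RGB2HSV)
print(st['position'])
# model overlay
im=np.ascontiguousarray(c['color'][:,:,::-1])
th=np.linspace(0,2*np.pi,200)
for z,r in [(79,75),(115,38.5),(115,31.5)]:
    P=np.c_[523.9+r*np.cos(th),112.3+r*np.sin(th),0*th+z]
    cv2.polylines(im,[np.round(proj(c,P,st)*8).astype(np.int32)],True,(0,255,0),1,cv2.LINE_AA,3)
cv2.imwrite('pics/ov.png',cv2.resize(im[90:350,190:470],None,fx=2.8,fy=2.3*2.8/2.8))
E
```

```text
[521.37900382 111.19837997 211.29078002] 0.7546992469973265 [ 0.70153205  0.80687236 -0.7365872 ] 12.900408661437805 [-0.05690919  0.03199428 -0.06877201]
tool 20 [1.17085521 0.41551287] 0.4538443652494967 world [520.87966766 112.33698173 191.29083497]
tool 22.5 [0.82074755 0.37600951] 0.2701717811477642 world [521.09074963 112.05499918 188.79082174]
tool 25 [0.47302028 0.34870719] 0.24542717107637238 world [521.30908905 111.78310925 186.29080905]
[521.37027113 111.32980279 211.38985339]
```

View pics/ov.png

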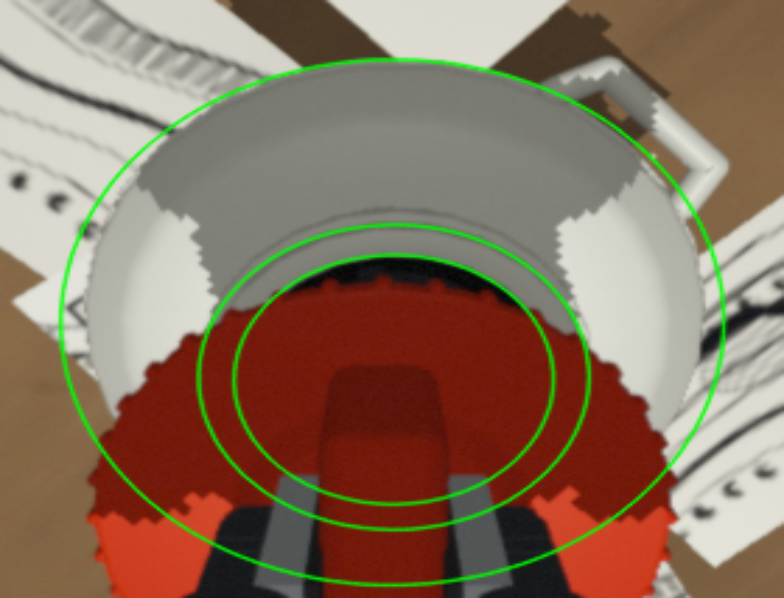

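Request:
drive_tool(series=[{"dx": -1.7,"dy": 2.2,"dz": 15,"roll": 0},{"dx": -1.7,"dy": 2.2,"dz": 30,"roll": 0},{"dx": -1.7,"dy": 2.2,"dz": 30,"roll": 0}])

```text
time_s: 7.9
position: [522.9, 111.1, 179.8]
orientation: [-1.246, -2.881, 0.002]
contact_force: [-0.3, 0.6, -2.1]
width: 13.2
```

```bash
python3 look.py pics/w10.png 310; python3 - <<'E'
from h import *
c=cam('scene');save(c,'pics/s10.png',(190,170,140,140),4)
cam('scene');print(manip.state()['position'])
E
```

```text
[523.44332732 111.23624027 180.82138774] 0.7542758656616944 [-0.47761758 -0.26133219 -1.38806921] 13.026843632114703 [ 0.02600908 -0.06978246 -0.00056214]
tool 20 [0.90810545 0.22568524] 0.34159420690807496 world [522.94840604 112.05314457 160.82230502]
tool 22.5 [0.54141748 0.25356393] 0.15125541708586035 world [523.21512113 111.80507498 158.32179271]
tool 25 [0.18252636 0.27844456] 0.1286401265356602 world [523.47431237 111.56063452 155.82129463]
[524.68060118 111.60564875 182.26275825]
```

View pics/s10.png

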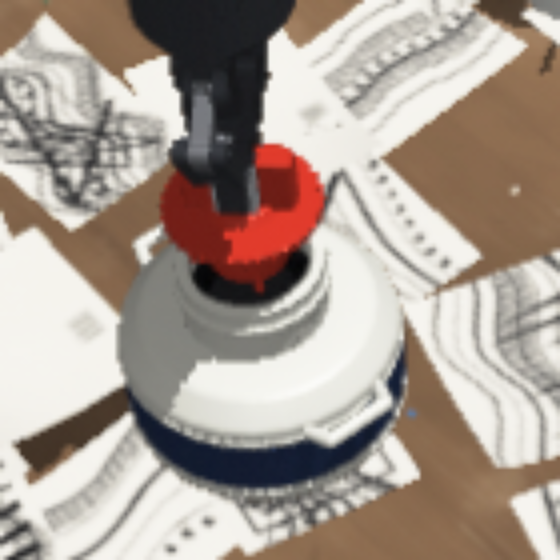

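View pics/w10.png

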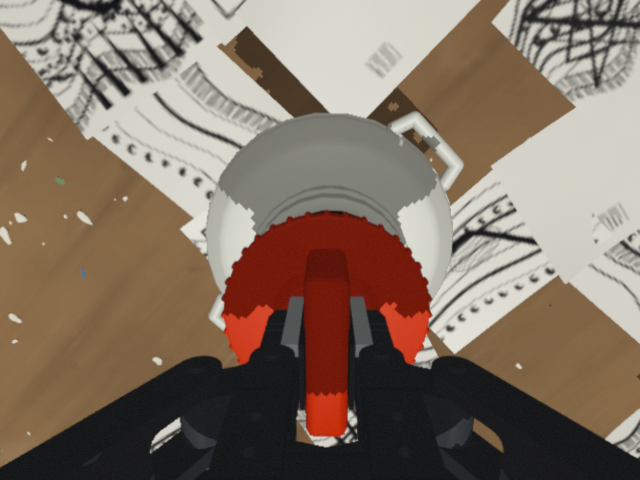

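```bash
python3 - <<'E'
from h import *
c=cam('scene');st=manip.state();print(st['position'],yaw(st)[1])
z=st['position'][2]-61.6+4
p=ray(c,(190+258/4,170+285/4),z);q=p[:2]-[524.3,112.2];print(p,np.hypot(*q),np.degrees(np.arctan2(q[1],q[0])))
print([np.degrees(np.arctan2(q_[1],q_[0])) for q_ in [ray(c,(190+u/4,170+285/4),z)[:2]-[524.3,112.2] for u in (250,266)]])
E
```

```text
[524.70323999 111.6821882  182.30685821] 0.7548596187939439
[512.62210937  84.96931676 124.70685821] 29.629094470755593 -113.21209497077416
[np.float64(-120.77845428262445), np.float64(-106.2868689713228)]
```

Request:
drive_tool(series=[{"dx": 0,"dy": 0,"dz": 0,"roll": 0.13},{"dx": 0,"dy": 0,"dz": 0,"roll": 0.26},{"dx": 0,"dy": 0,"dz": 0,"roll": 0.39},{"dx": 0,"dy": 0,"dz": 0,"roll": 0.5},{"dx": 0,"dy": 0,"dz": 0,"roll": 0.5}])

```text
time_s: 8.65
position: [525.1, 111.7, 183.1]
orientation: [1.919, 2.484, 0.003]
contact_force: [-0.8, -0.5, -1.5]
width: 13.3
```

```bash
python3 look.py pics/w11.png 310; python3 - <<'E'
from h import *
c=cam('scene');save(c,'pics/s11.png',(190,170,140,140),4)
st=manip.state()
c=cam('wrist')
print(manip.state()['position'],st['joints'])
im=np.ascontiguousarray(c['color'][:,:,::-1])
th=np.linspace(0,2*np.pi,200)
for z,r in [(79,75),(115,38.5),(115,31.5)]:
    P=np.c_[523.9+r*np.cos(th),112.3+r*np.sin(th),0*th+z]
    cv2.polylines(im,[np.round(proj(c,P,st)*8).astype(np.int32)],True,(0,255,0),1,cv2.LINE_AA,3)
cv2.imwrite('pics/ov2.png',cv2.resize(im[90:350,190:470],None,fx=2.8,fy=2.3*2.8/2.8))
E
```

```text
[525.11162507 111.72579946 182.97790395] 0.25713971964425014 [ 0.34831885  0.4599001  -0.69023129] 13.220122085557142 [ 0.0451936   0.01678902 -0.01568486]
tool 20 [1.29883723 0.35565029] 0.4449632393879234 world [525.18132295 113.08001918 162.97853655]
tool 22.5 [0.94395414 0.39695447] 0.2534445970267251 world [525.31852774 112.74826326 160.47878438]
tool 25 [0.59670776 0.41967939] 0.2125782845482325 world [525.43582208 112.419168   157.97897742]
[524.88890976 111.71555814 182.6329934 ] [ 7.20423888e-02  3.55680888e-01 -3.33361797e-01  8.79334360e-01
  1.65689020e-04  1.38601827e+00]
```

View pics/s11.png

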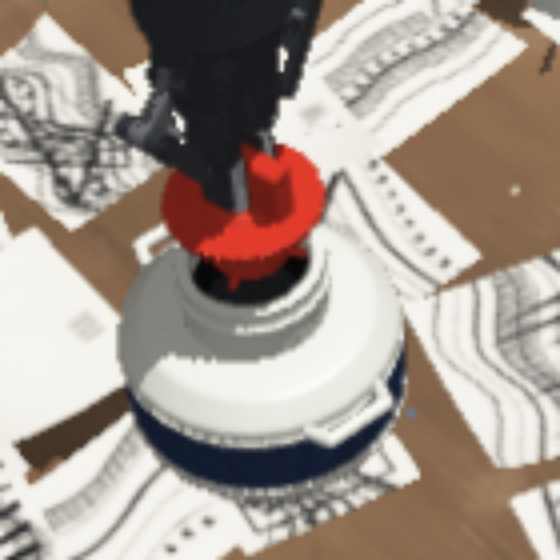

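View pics/ov2.png

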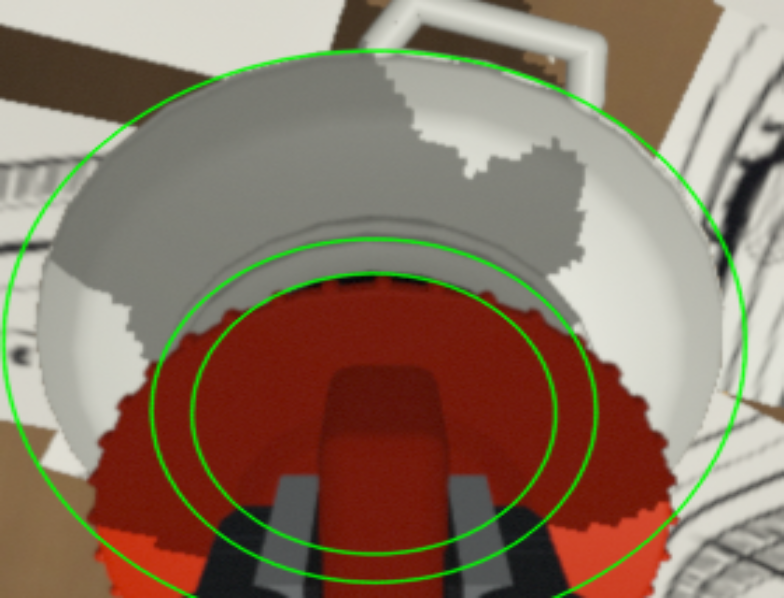

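Request:
drive_tool(series=[{"dx": 0,"dy": 0,"dz": 3,"roll": 0},{"dx": 0,"dy": 0,"dz": 6,"roll": 0},{"dx": 0,"dy": 0,"dz": 8,"roll": 0},{"dx": 0,"dy": 0,"dz": 10,"roll": 0}])

```text
time_s: 9.25
position: [524.8, 111.7, 172.3]
orientation: [1.918, 2.487, 0.002]
contact_force: [-0.3, -0.2, -1.9]
width: 13.6
```

Request:
drive_tool(series=[{"dx": 0,"dy": 0,"dz": 3,"roll": 0},{"dx": 0,"dy": 0,"dz": 6,"roll": 0},{"dx": 0,"dy": 0,"dz": 9,"roll": 0},{"dx": 0,"dy": 0,"dz": 11,"roll": 0}])

```text
time_s: 9.65
position: [524.7, 111.7, 160.9]
orientation: [1.918, 2.487, 0.002]
contact_force: [0.3, 0.2, -1.3]
width: 13.0
```

Request:
drive_tool(series=[{"dx": 0,"dy": 0,"dz": 1,"roll": 0},{"dx": 0,"dy": 0,"dz": 2,"roll": 0},{"dx": 0,"dy": 0,"dz": 3,"roll": 0}])

```text
time_s: 9.95
position: [524.7, 111.7, 157.9]
orientation: [1.918, 2.487, 0.002]
contact_force: [0.5, -0.5, -1.4]
width: 13.2
```

Request:
drive_tool(series=[{"dx": 0,"dy": 0,"dz": 0.5,"roll": 0},{"dx": 0,"dy": 0,"dz": 1,"roll": 0}])

```text
time_s: 10.15
position: [524.8, 111.7, 157.0]
orientation: [1.918, 2.487, 0.002]
contact_force: [-0.2, -0.7, 1.4]
width: 13.2
```

Request:
drive_tool(series=[{"dx": 0,"dy": 0,"dz": 0,"roll": 0},{"dx": 0,"dy": 0,"dz": 0,"roll": 0},{"dx": 0,"dy": 0,"dz": 0,"roll": 0}], fingers=205)

```text
time_s: 10.45
position: [525.0, 111.7, 157.2]
orientation: [1.918, 2.486, 0.003]
contact_force: [-0.5, 0.3, -0.1]
width: 16.6
```

```bash
python3 look.py pics/w12.png 310;python3 - <<'E'
from h import *
c=cam('scene');save(c,'pics/s12.png',(190,170,140,140),4)
E
```

```text
[524.97527161 111.713572   157.16025371] 0.25659705906630154 [ 0.47479822  0.02014043 -0.68730741] 16.850184599612717 [-0.01188337 -0.0581046  -0.0126771 ]
tool 20 [1.10455312 0.2597448 ] 0.3744613859639472 world [524.99020354 112.85500215 137.16064324]
tool 22.5 [0.74696214 0.28483429] 0.18164264822335477 world [525.11072662 112.51637644 134.66078172]
tool 25 [0.39881688 0.29308119] 0.11736697446500631 world [525.21256136 112.1826127  132.1608808 ]
```

View pics/w12.png

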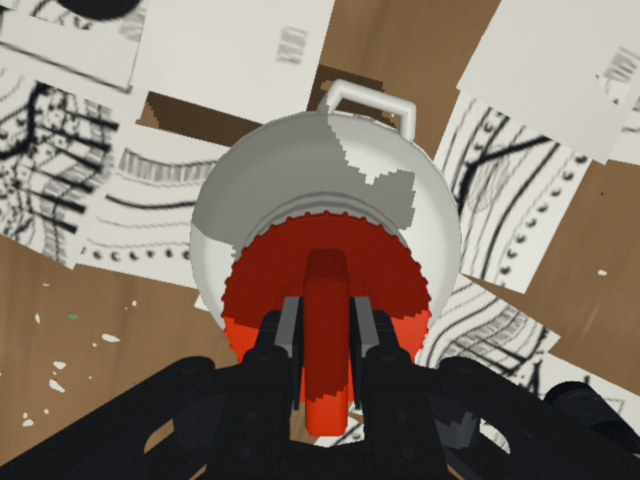

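View pics/s12.png

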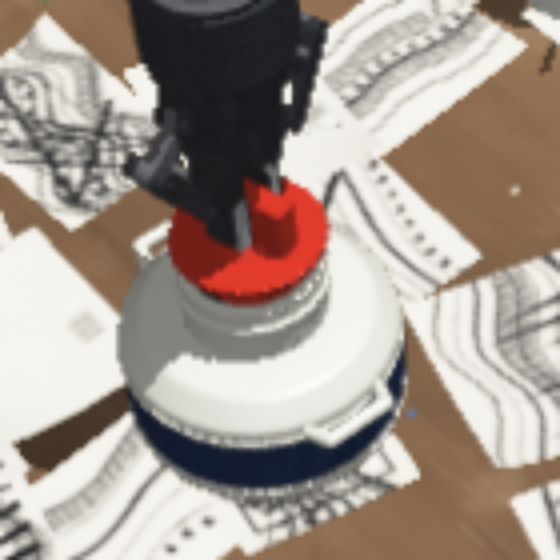

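```bash
cat > chk.py <<'E'
from h import *
import sys
st=manip.state();c=cam('wrist');R,y=yaw(st)
cs=cv2.convexHull(redflange(c,st,0))[:,0]
print('pos',st['position'].round(1),'yaw',round(y,3),'F',st['contact_force'].round(1),'T',st['wrist_torque'].round(2),'w',round(st['width'],1),'t',st['time_s'],'red top,left,right',cs[:,1].min(),cs[:,0].min(),cs[:,0].max())
if len(sys.argv)>1: save(c,sys.argv[1])
E
python3 chk.py
```

```text
pos [524.9 111.7 157.1] yaw 0.257 F [0.3 0.3 0.1] T [0.02 0.07 0.02] w 16.6 t 10.6 red top,left,right 211 221 431
```

Request:
drive_tool(series=[{"dx": 0,"dy": 0,"dz": 0,"roll": -0.05},{"dx": 0,"dy": 0,"dz": 0,"roll": -0.1},{"dx": 0,"dy": 0,"dz": 0,"roll": -0.15},{"dx": 0,"dy": 0,"dz": 0,"roll": -0.2}])

```text
time_s: 11.05
position: [524.9, 111.7, 157.1]
orientation: [1.657, 2.667, 0.002]
contact_force: [-0.1, -0.9, -0.7]
width: 16.6
```

```bash
python3 chk.py pics/w13.png
```

```text
pos [524.9 111.7 157.1] yaw 0.459 F [-0.1 -0.9 -0.7] T [-0.03  0.01 -0.  ] w 16.6 t 11.05 red top,left,right 211 222 431
```

View pics/w13.png

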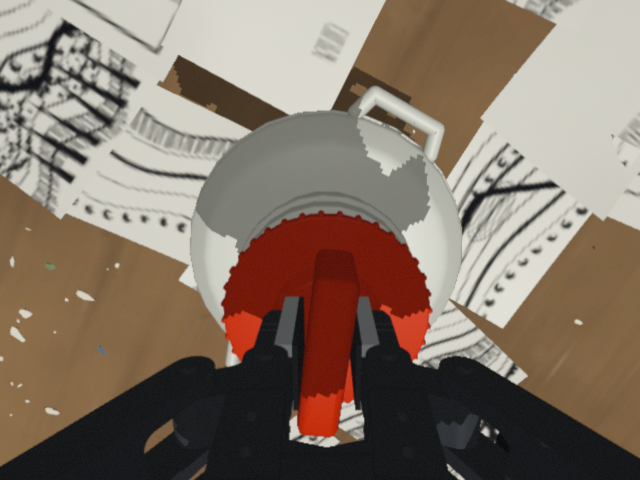

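Request:
drive_tool(series=[{"dx": 0,"dy": 0,"dz": 0,"roll": -0.04},{"dx": 0,"dy": 0,"dz": 0,"roll": -0.08},{"dx": 0,"dy": 0,"dz": 0,"roll": -0.12},{"dx": 0,"dy": 0,"dz": 0,"roll": -0.15}])

```text
time_s: 11.5
position: [524.9, 111.7, 157.0]
orientation: [1.451, 2.785, 0.002]
contact_force: [0.9, -0.2, -0.4]
width: 17.0
```

```bash
python3 chk.py pics/w14.png
```

```text
pos [524.9 111.7 157. ] yaw 0.61 F [ 0.9 -0.2 -0.4] T [ 0.01 -0.03 -0.02] w 17.0 t 11.5 red top,left,right 211 222 431
```

Request:
drive_tool(series=[{"dx": 0,"dy": 0,"dz": 0,"roll": -0.04},{"dx": 0,"dy": 0,"dz": 0,"roll": -0.08},{"dx": 0,"dy": 0,"dz": 0,"roll": -0.1}])

```text
time_s: 11.85
position: [524.9, 111.7, 157.0]
orientation: [1.309, 2.854, 0.002]
contact_force: [-0.7, -0.4, -0.3]
width: 16.5
```

```bash
python3 chk.py pics/w15.png
```

```text
pos [524.9 111.7 157. ] yaw 0.711 F [-0.7 -0.4 -0.3] T [0.02 0.05 0.02] w 16.5 t 11.85 red top,left,right 201 228 426
```

View pics/w15.png

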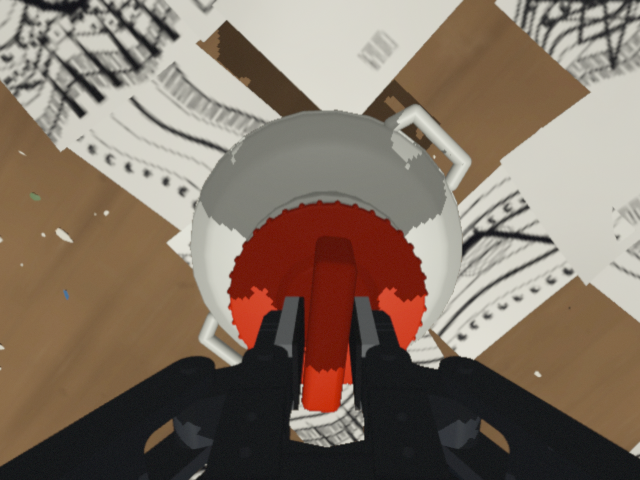

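Request:
drive_tool(series=[{"dx": 0,"dy": 0,"dz": 3,"roll": 0},{"dx": 0,"dy": 0,"dz": 6,"roll": 0.05},{"dx": 0,"dy": 0,"dz": 8,"roll": 0.1},{"dx": 0,"dy": 0,"dz": 8,"roll": 0.15}])

```text
time_s: 12.3
position: [524.6, 111.7, 148.5]
orientation: [1.523, 2.747, 0.001]
contact_force: [-0.0, -0.3, -0.5]
width: 17.0
```

```bash
python3 chk.py pics/w16.png
```

```text
pos [524.6 111.7 148.5] yaw 0.559 F [-0.  -0.3 -0.5] T [-0.01  0.   -0.01] w 17.0 t 12.3 red top,left,right 205 223 432
```

View pics/w16.png

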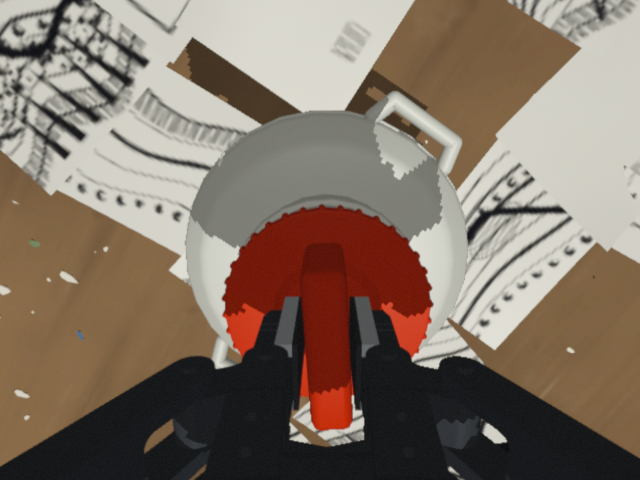

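Request:
drive_tool(series=[{"dx": 0,"dy": 0,"dz": 0,"roll": 0.08},{"dx": 0,"dy": 0,"dz": 0,"roll": 0.16},{"dx": 0,"dy": 0,"dz": 0,"roll": 0.24},{"dx": 0,"dy": 0,"dz": 0,"roll": 0.32},{"dx": 0,"dy": 0,"dz": 0,"roll": 0.4}])

```text
time_s: 12.85
position: [524.6, 111.7, 148.5]
orientation: [2.043, 2.385, 0.002]
contact_force: [-0.4, 0.3, -1.1]
width: 16.7
```

```bash
python3 chk.py pics/w17.png
```

```text
pos [524.6 111.7 148.5] yaw 0.154 F [-0.4  0.3 -1.1] T [ 0.06  0.02 -0.03] w 16.7 t 12.85 red top,left,right 205 222 430
```

View pics/w17.png

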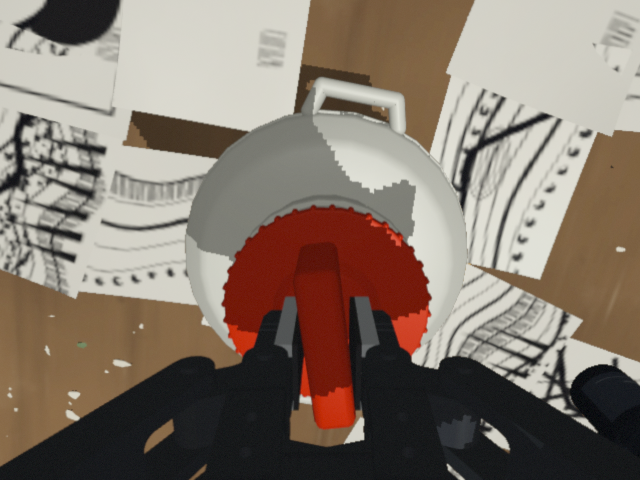

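Request:
drive_tool(series=[{"dx": 0,"dy": 0,"dz": 0,"roll": 0.08},{"dx": 0,"dy": 0,"dz": 0,"roll": 0.16},{"dx": 0,"dy": 0,"dz": 0,"roll": 0.24},{"dx": 0,"dy": 0,"dz": 0,"roll": 0.32},{"dx": 0,"dy": 0,"dz": 0,"roll": 0.4}])

```text
time_s: 13.4
position: [524.5, 111.7, 148.3]
orientation: [2.48, 1.928, 0.002]
contact_force: [-0.2, -0.3, -0.9]
width: 16.7
```

```bash
python3 chk.py pics/w18.png
```

```text
pos [524.5 111.7 148.3] yaw -0.249 F [-0.2 -0.3 -0.9] T [ 0.01 -0.06 -0.01] w 16.7 t 13.4 red top,left,right 204 223 429
```

View pics/w18.png

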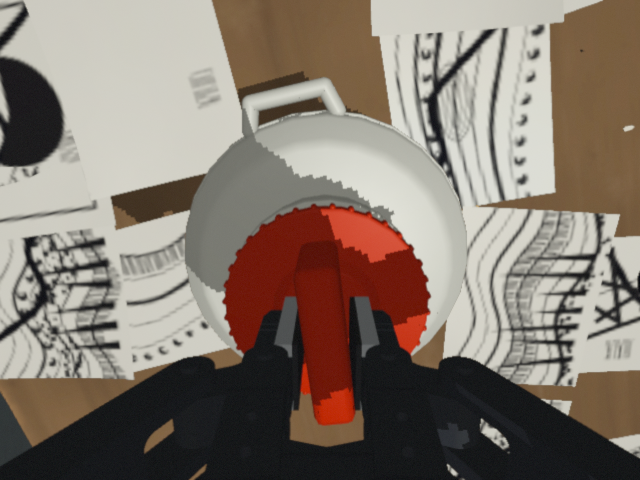

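Request:
drive_tool(series=[{"dx": 0,"dy": 0,"dz": 0,"roll": 0.06},{"dx": 0,"dy": 0,"dz": 0,"roll": 0.12},{"dx": 0,"dy": 0,"dz": 0,"roll": 0.18},{"dx": 0,"dy": 0,"dz": 0,"roll": 0.24},{"dx": 0,"dy": 0,"dz": 0,"roll": 0.3}])

```text
time_s: 13.95
position: [524.4, 111.7, 148.2]
orientation: [2.742, 1.533, 0.001]
contact_force: [0.6, 0.6, -0.1]
width: 17.0
```

```bash
python3 chk.py pics/w19.png
```

```text
pos [524.4 111.7 148.2] yaw -0.551 F [ 0.6  0.6 -0.1] T [ 0.02  0.02 -0.  ] w 17.0 t 13.95 red top,left,right 202 223 429
```

Request:
drive_tool(series=[{"dx": 0,"dy": 0,"dz": 0,"roll": 0.03},{"dx": 0,"dy": 0,"dz": 0,"roll": 0.06}])

```text
time_s: 14.2
position: [524.3, 111.8, 148.0]
orientation: [-2.787, -1.451, -0.001]
contact_force: [0.4, 0.9, -0.4]
width: 16.7
```

```bash
python3 chk.py pics/w20.png
```

```text
pos [524.3 111.8 148. ] yaw -0.611 F [ 0.4  0.9 -0.4] T [-0.01 -0.02 -0.01] w 16.7 t 14.2 red top,left,right 202 224 429
```

Continue in small steps, watching the torque about z.

Request:
drive_tool(series=[{"dx": 0,"dy": 0,"dz": 0,"roll": 0.03},{"dx": 0,"dy": 0,"dz": 0,"roll": 0.05}])

```text
time_s: 14.45
position: [524.2, 111.7, 148.0]
orientation: [2.823, 1.379, 0.001]
contact_force: [-0.3, -0.8, 1.0]
width: 16.9
```

```bash
python3 chk.py pics/w21.png
```

```text
pos [524.2 111.7 148. ] yaw -0.662 F [-0.3 -0.8  1. ] T [-0.11  0.11  0.12] w 16.9 t 14.45 red top,left,right 203 223 428
```

Request:
drive_tool(series=[{"dx": 0,"dy": 0,"dz": 0,"roll": 0.03},{"dx": 0,"dy": 0,"dz": 0,"roll": 0.04}])

```text
time_s: 14.7
position: [524.0, 111.3, 148.0]
orientation: [2.85, 1.321, -0.001]
contact_force: [-0.5, -2.4, 0.5]
width: 16.8
```

```bash
python3 chk.py pics/w22.png
```

```text
pos [524.  111.3 148. ] yaw -0.702 F [-0.5 -2.4  0.5] T [-0.3   0.21  0.11] w 16.8 t 14.7 red top,left,right 203 223 428
```

View pics/w22.png

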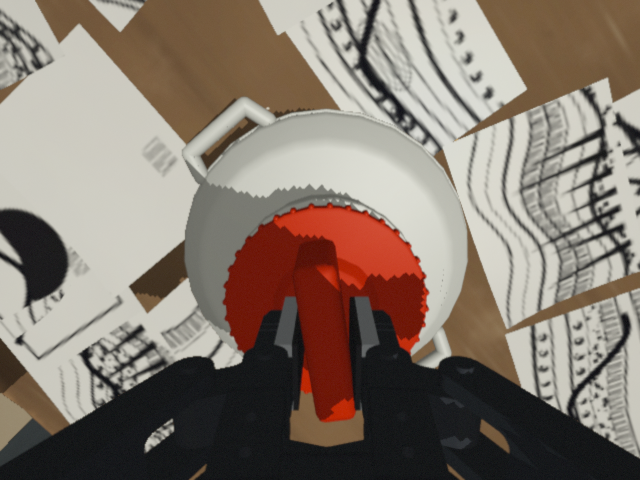

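Request:
drive_tool(series=[{"dx": 0,"dy": 0,"dz": 0,"roll": 0.02},{"dx": 0,"dy": 0,"dz": 0,"roll": 0.03}])

```text
time_s: 14.95
position: [523.9, 111.3, 148.0]
orientation: [2.869, 1.278, -0.001]
contact_force: [-1.1, -1.6, 1.7]
width: 16.8
```

```bash
python3 chk.py pics/w23.png; python3 - <<'E'
from h import *
ims=[cv2.imread(f'pics/w{i}.png')[190:430,215:435] for i in (19,22,23)]
cv2.imwrite('pics/cmp.png',np.hstack(ims))
c=cam('scene');save(c,'pics/s23.png',(190,170,140,140),4)
E
```

```text
pos [523.9 111.3 148. ] yaw -0.733 F [-1.1 -1.6  1.7] T [-0.29  0.28  0.44] w 16.8 t 14.95 red top,left,right 203 223 428
```

View pics/cmp.png

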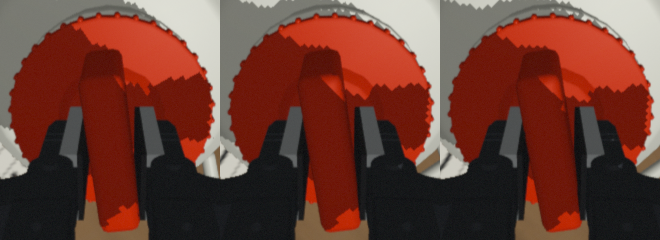

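View pics/s23.png

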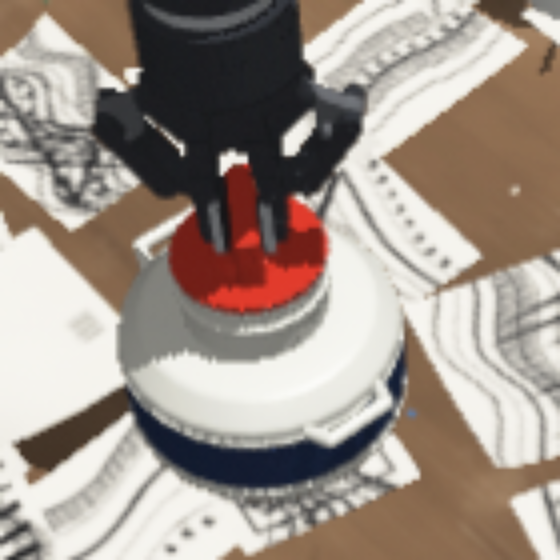

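```bash
python3 - <<'E'
from h import *
th=np.linspace(0,2*np.pi,400)
c=cam('scene')
h=cv2.cvtColor(c['color'],cv2.COLOR_RGB2HSV)
m=(((h[:,:,0]<8)|(h[:,:,0]>172))&(h[:,:,1]>140)&(h[:,:,2]>40));m[:,:220]=0;m[:,290:]=0;m[:200]=0;m[260:]=0
print('meas bottom',[(x,int(np.where(m[:,x])[0].max())) for x in range(240,266,3)])
old=cv2.imread('pics/s12.png')
for z in (115.5,117,118.5,120):
    P=np.c_[524.2+40*np.cos(th),112+40*np.sin(th),0*th+z];q=proj(c,P)
    print(z,[round(float(q[(abs(q[:,0]-x)<1)][:,1].max()),1) for x in range(240,266,3)])
hs=cv2.cvtColor(cv2.imread('pics/s12.png'),cv2.COLOR_BGR2HSV)
mm=((hs[:,:,0]<8)|(hs[:,:,0]>172))&(hs[:,:,1]>140)&(hs[:,:,2]>40)
print('s12 bottom (z129.5)',[(x,170+np.where(mm[:, (x-190)*4+2])[0].max()/4) for x in range(240,266,3)])
P=np.c_[525+40*np.cos(th),112+40*np.sin(th),0*th+129.5];q=proj(c,P)
print('pred129.5',[round(float(q[(abs(q[:,0]-x)<1)][:,1].max()),1) for x in range(240,266,3)])
print(manip.state()['wrist_torque'])
E
```

```text
meas bottom [(240, 245), (243, 246), (246, 247), (249, 247), (252, 247), (255, 247), (258, 246), (261, 245), (264, 243)]
115.5 [247.3, 248.3, 248.8, 249.0, 248.9, 248.5, 247.9, 246.7, 245.1]
117 [246.9, 247.9, 248.4, 248.5, 248.5, 248.1, 247.3, 246.2, 244.6]
118.5 [246.5, 247.4, 247.9, 248.0, 248.0, 247.6, 246.8, 245.7, 244.1]
120 [246.0, 246.9, 247.4, 247.6, 247.5, 247.1, 246.4, 245.2, 243.6]
s12 bottom (z129.5) [(240, np.float64(242.25)), (243, np.float64(243.5)), (246, np.float64(245.0)), (249, np.float64(245.75)), (252, np.float64(245.75)), (255, np.float64(245.25)), (258, np.float64(244.25)), (261, np.float64(242.75)), (264, np.float64(240.5))]
pred129.5 [242.9, 243.7, 244.2, 244.3, 244.2, 243.8, 243.1, 241.9, 240.2]
[-0.29946126  0.19253922  0.4590992 ]
```

```bash
python3 - <<'E'
from h import *
from scipy.optimize import least_squares
c=cams.camera('wrist');K=np.array([[c['fx'],0,c['cx']],[0,c['fy'],c['cy']],[0,0,1.]]);D=np.array(c['D'],float)
T=np.array(c['tool_from_camera'])
for i in (12,13,14,15,16,17,18,19,20,21,22,23):
    im=cv2.imread(f'pics/w{i}.png')[:,:,::-1]
    cs=cv2.convexHull(redflange(dict(color=np.ascontiguousarray(im)),None,0))[:,0];cs=cs[cs[:,1]<325].astype(float)
    n=cv2.undistortPoints(cs[:,None],K,D)[:,0]
    d=np.c_[n,np.ones(len(n))]@T[:3,:3].T;o=T[:3,3]
    def f(q):
        P=o+d*((q[2]-o[2])/d[:,2])[:,None];return np.hypot(P[:,0]-q[0],P[:,1]-q[1])-40
    r=least_squares(f,[0,0,24],loss='soft_l1',f_scale=.3);print(i,r.x.round(2),abs(r.fun).mean().round(2))
E
```

```text
12 [ 1.21  0.23 23.43] 0.15
13 [ 1.25  0.37 23.27] 0.12
14 [ 1.21  0.47 23.21] 0.12
15 [ 3.26  0.72 32.35] 0.13
16 [ 3.22  0.83 23.85] 0.12
17 [ 3.1   0.3  24.75] 0.13
18 [ 3.27  0.33 26.18] 0.11
19 [ 3.65  0.33 26.76] 0.13
20 [ 3.62  0.42 27.13] 0.12
21 [ 3.49  0.25 26.85] 0.11
22 [ 3.3   0.13 26.99] 0.09
23 [ 3.29  0.11 26.89] 0.12
```

Request:
drive_tool(series=[{"dx": 0,"dy": 0,"dz": 0,"roll": -0.06},{"dx": 0,"dy": 0,"dz": 0,"roll": -0.12},{"dx": 0,"dy": 0,"dz": 0,"roll": -0.14}])

```text
time_s: 15.45
position: [524.3, 111.6, 148.0]
orientation: [2.772, 1.477, 0.001]
contact_force: [-0.4, 0.1, 0.0]
width: 16.5
```

```bash
python3 chk.py pics/w24.png; cat > fit.py <<'E'
from h import *
import sys
from scipy.optimize import least_squares
c=cams.camera('wrist');K=np.array([[c['fx'],0,c['cx']],[0,c['fy'],c['cy']],[0,0,1.]]);D=np.array(c['D'],float)
T=np.array(c['tool_from_camera'])
for i in sys.argv[1:]:
    im=cv2.imread(f'pics/w{i}.png')[:,:,::-1]
    cs=cv2.convexHull(redflange(dict(color=np.ascontiguousarray(im)),None,0))[:,0];cs=cs[cs[:,1]<325].astype(float)
    n=cv2.undistortPoints(cs[:,None],K,D)[:,0]
    d=np.c_[n,np.ones(len(n))]@T[:3,:3].T;o=T[:3,3]
    def f(q):
        P=o+d*((q[2]-o[2])/d[:,2])[:,None];return np.hypot(P[:,0]-q[0],P[:,1]-q[1])-40
    r=least_squares(f,[0,0,24],loss='soft_l1',f_scale=.3);print(i,r.x.round(2),abs(r.fun).mean().round(2))
E
python3 fit.py 23 24
```

```text
pos [524.3 111.6 148. ] yaw -0.592 F [-0.4  0.1  0. ] T [-0.07 -0.03  0.02] w 16.5 t 15.45 red top,left,right 206 223 428
23 [ 3.22  0.15 26.89] 0.12
24 [ 2.24  0.19 26.9 ] 0.1
```

View pics/w24.png

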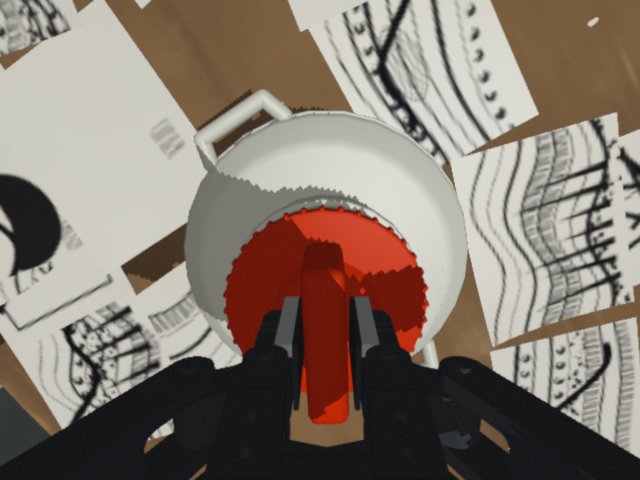

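Request:
drive_tool(series=[{"dx": 0,"dy": 0,"dz": 0,"roll": 0.02},{"dx": 0,"dy": 0,"dz": 0,"roll": 0.02},{"dx": 0,"dy": 0,"dz": 0,"roll": 0.02}], fingers=255)

```text
time_s: 15.85
position: [524.0, 111.6, 148.1]
orientation: [2.787, 1.448, -0.0]
contact_force: [-0.4, -0.8, 1.8]
width: 13.2
```

```bash
python3 chk.py pics/w25.png; python3 fit.py 25
```

```text
pos [524.  111.6 148.1] yaw -0.612 F [-0.4 -0.8  1.8] T [-0.05  0.27  0.66] w 13.2 t 15.85 red top,left,right 205 224 428
25 [ 2.35  0.35 27.46] 0.11
```

Request:
drive_tool(series=[{"dx": 0,"dy": 0,"dz": 0,"roll": 0.02},{"dx": 0,"dy": 0,"dz": 0,"roll": 0.02}])

```text
time_s: 16.15
position: [524.0, 111.6, 148.1]
orientation: [2.802, 1.419, 0.0]
contact_force: [-1.0, -0.7, 1.4]
width: 12.7
```

```bash
python3 chk.py pics/w26.png; python3 fit.py 26
```

```text
pos [524.  111.6 148.1] yaw -0.633 F [-1.  -0.7  1.4] T [-0.04  0.25  0.72] w 12.7 t 16.15 red top,left,right 205 224 428
26 [ 2.36  0.35 27.48] 0.11
```

```bash
python3 - <<'E'
from h import *
c=cam('scene');save(c,'pics/s26.png',(190,170,140,140),4)
a=cv2.imread('pics/s12.png')[360:,:];b=cv2.imread('pics/s26.png')[360:,:]
s=cv2.phaseCorrelate(cv2.cvtColor(a[:, 280:420],cv2.COLOR_BGR2GRAY).astype(np.float32),cv2.cvtColor(b[:,280:420],cv2.COLOR_BGR2GRAY).astype(np.float32));print(s)
cv2.imwrite('pics/c26.png',np.hstack([a,b])); print(np.abs(a.astype(int)-b).mean())
print(manip.state()['wrist_torque'])
E
```

```text
((0.018461126213736634, -0.0296431798205532), 0.8650790153609382)
1.449107142857143
[-0.07869028  0.25629635  0.68634938]
```

View pics/c26.png

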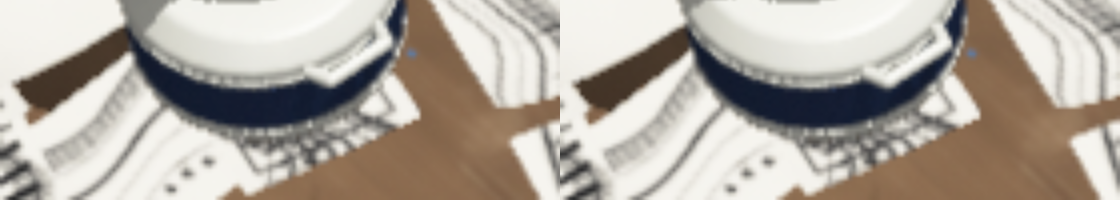

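Request:
drive_tool(series=[{"dx": 0,"dy": 0,"dz": 0,"roll": 0},{"dx": 0,"dy": 0,"dz": 0,"roll": 0},{"dx": 0,"dy": 0,"dz": 0,"roll": 0}], fingers=195)

```text
time_s: 16.6
position: [524.3, 111.5, 148.1]
orientation: [2.803, 1.419, 0.0]
contact_force: [-0.7, -0.5, 0.4]
width: 20.1
```

```bash
python3 chk.py pics/w27.png; python3 fit.py 27
```

```text
pos [524.3 111.5 148.1] yaw -0.634 F [-0.7 -0.5  0.4] T [-0.01  0.03 -0.02] w 20.1 t 16.6 red top,left,right 206 223 428
27 [ 2.25  0.15 27.11] 0.11
```

View pics/w27.png

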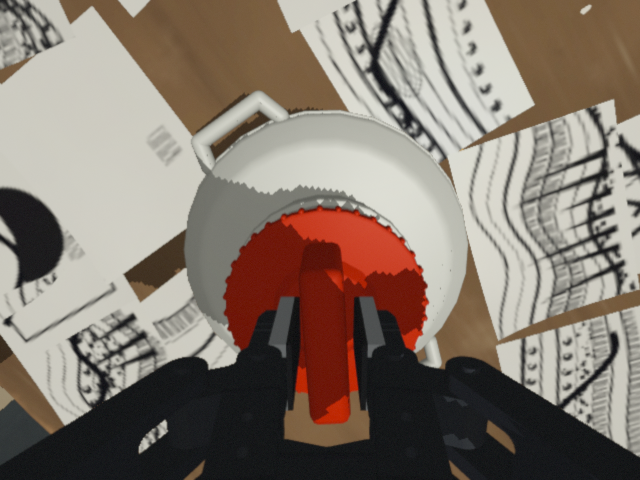

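Request:
drive_tool(series=[{"dx": 0,"dy": 0,"dz": 0,"roll": 0},{"dx": 0,"dy": 0,"dz": 0,"roll": 0},{"dx": 0,"dy": 0,"dz": 0,"roll": 0},{"dx": 0,"dy": 0,"dz": 0,"roll": 0}], fingers=0)

```text
time_s: 17.1
position: [524.2, 111.5, 148.1]
orientation: [2.802, 1.419, 0.0]
contact_force: [1.0, 0.3, 0.4]
width: 76.9
```

```bash
python3 chk.py pics/w28.png; python3 fit.py 28
```

```text
pos [524.2 111.5 148.1] yaw -0.633 F [1.  0.3 0.4] T [-0.06 -0.05 -0.01] w 76.9 t 17.1 red top,left,right 206 223 428
28 [ 2.26  0.16 27.2 ] 0.09
```

Request:
drive_tool(series=[{"dx": 0,"dy": 0,"dz": -20,"roll": 0},{"dx": 0,"dy": 0,"dz": -45,"roll": 0},{"dx": 0,"dy": 0,"dz": -70,"roll": 0},{"dx": 0,"dy": 0,"dz": -90,"roll": 0},{"dx": 0,"dy": 0,"dz": -90,"roll": 0}])

```text
time_s: 17.7
position: [526.0, 111.7, 241.0]
orientation: [2.8, 1.418, 0.008]
contact_force: [-0.3, 0.5, -0.5]
width: 85.6
```

```bash
python3 chk.py pics/w29.png; python3 -c "
from h import *
c=cam('scene');save(c,'pics/s29.png',(190,170,140,140),4)"
```

```text
pos [526.  111.7 241. ] yaw -0.633 F [-0.3  0.5 -0.5] T [-0.02 -0.01 -0.03] w 85.6 t 17.7 red top,left,right 178 257 388
```

View pics/w29.png

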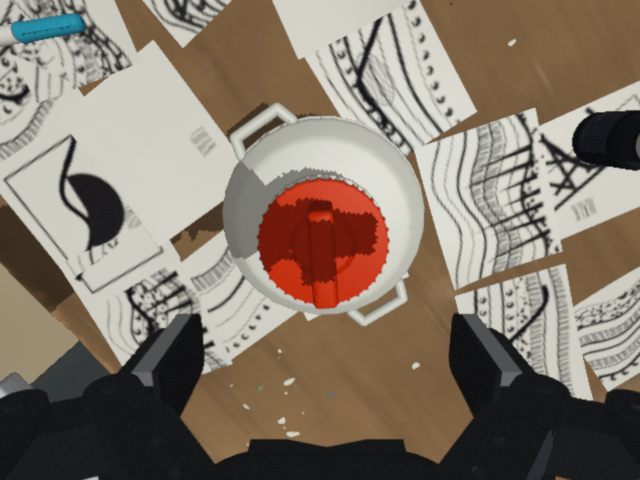

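View pics/s29.png

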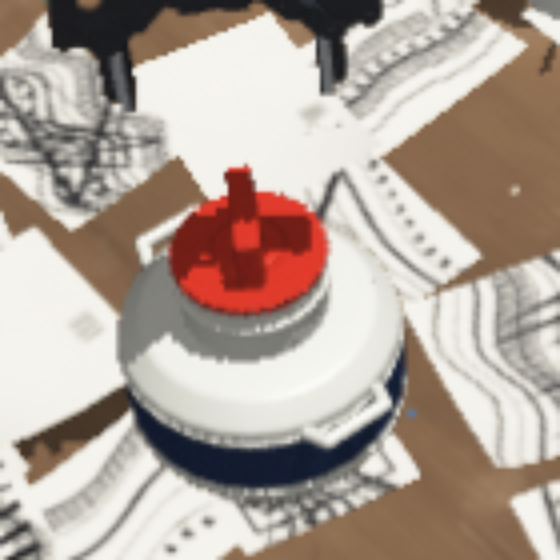

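```bash
sed 's/<325/<2000/' fit.py > fit2.py; python3 fit2.py 3 29; python3 - <<'E'
from h import *
# lateral view: gap between flange and collar in scene, edges compared at s29
im=cv2.imread('pics/s29.png');cv2.imwrite('pics/s29z.png',cv2.resize(im[180:370,150:360],None,fx=3.5,fy=3))
c=cam('scene')
h=cv2.cvtColor(c['color'],cv2.COLOR_RGB2HSV)
m=(((h[:,:,0]<8)|(h[:,:,0]>172))&(h[:,:,1]>120)&(h[:,:,2]>40)).astype(np.uint8);m[:200]=0;m[262:]=0;m[:,:220]=0;m[:,285:]=0
cs=max(cv2.findContours(m,0,1)[0],key=cv2.contourArea)
hull=cv2.convexHull(cs)[:,0].astype(float)
from scipy.optimize import least_squares
th=np.linspace(0,2*np.pi,360,endpoint=False)
# silhouette of a 5mm thick disc: hull of both circles
def sil(q):
    P=np.vstack([np.c_[q[0]+40*np.cos(th),q[1]+40*np.sin(th),0*th+z] for z in (q[2],q[2]+5)])
    return cv2.convexHull(proj(c,P).astype(np.float32))
lo=hull[hull[:,1]>232];print(len(lo))
for x,y in [(524.2,112.2),(525,112.5)]:
  for z in (115.5,116.5,118,120):
    s=sil((x,y,z));print(x,z,np.mean([cv2.pointPolygonTest(s,(float(a),float(b)),True) for a,b in lo]).round(2))
E
```

```text
3 [  34.39   13.15 -122.63] 0.0
29 [  37.37   19.93 -122.63] 0.0
14
524.2 115.5 0.55
524.2 116.5 0.34
524.2 118 0.03
524.2 120 -0.4
525 115.5 0.35
525 116.5 0.14
525 118 -0.17
525 120 -0.61
```

View pics/s29z.png

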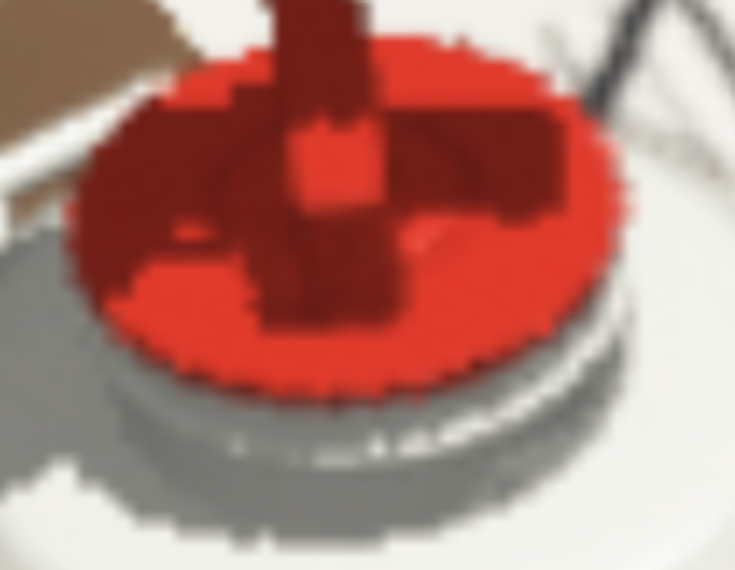

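```bash
sed -i 's/\[0,0,24\]/[0,0,float(g)]/; s/^for i in.*/for i,g in zip(sys.argv[1::2],sys.argv[2::2]):/' fit2.py; python3 fit2.py 3 211 29 120
python3 - <<'E'
from h import *
c=cam('top')
for l in ['neck','ink_bottle','poster_blue','side_grip']:
    print(l,[(r['box'],round(r['score'],2)) for r in cams.trace('top',l)][:1])
save(c,'pics/t29.png');print(manip.state()['time_s'])
a=cv2.imread('pics/top0.png').astype(int);b=cv2.imread('pics/t29.png').astype(int)
d=np.abs(a-b).sum(2)>60
for n,(x,y,w,h) in dict(ink=(285,140,50,60),blue=(405,135,50,55),gripR=(296,260,20,45)).items(): print(n,d[y:y+h,x:x+w].sum())
E
```

```text
3 [ -4.47  -1.47 209.6 ] 0.26
29 [ 9.000e-02 -1.680e+00  1.198e+02] 0.33
neck [([296.6, 148.7, 25.8, 38.1], 0.64)]
ink_bottle [([298.4, 149.7, 24.3, 39.9], 0.7)]
poster_blue [([413.9, 140.8, 31.8, 42.2], 0.94)]
side_grip [([237.7, 250.7, 71.8, 88.5], 0.92)]
18.2
ink 0
blue 2
gripR 23
```

View pics/t29.png

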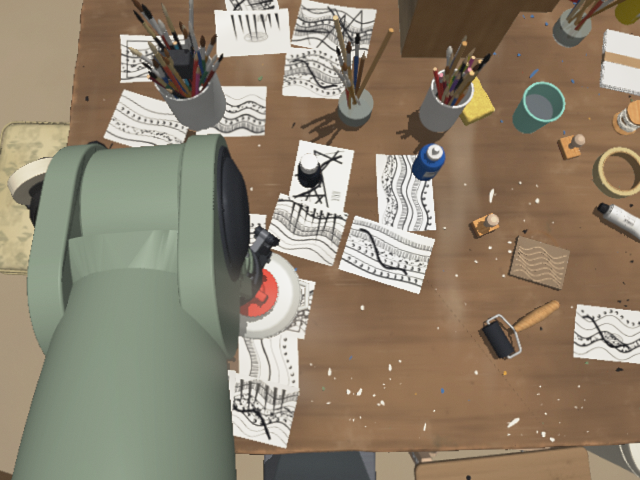

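```bash
python3 -c "
from h import *
print(manip.state()['dq'].round(3)); print(manip.sign_off())"
```

```text
[-0.    -0.003  0.004  0.002  0.001 -0.002]
the job is handed in; nothing more can be done
None
```

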